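Load the drying box with freshly varnished printing blocks

ROBOT

A 6-joint arm with a two-finger parallel gripper is mounted at the origin on the work surface. World frame = base frame: x ahead of the robot, y to its left, z up, the work surface at z = 0. Lengths are in m, angles in rad, forces in N, time in s.
With the tool pointing down it reaches from about 0.3 to 0.95 m from the base axis. Payload 3.1 kg.
Tool frame: the origin (TCP) lies at the very end of the fingers, on their centre line; the grasp point (between the pads) lies 19 mm behind it; z points along the fingers, y is the line along which they close (so a half turn about z gives the same grasp; the last joint's range is limited). The gripper opens to 85 mm and grips with 20 to 120 N. Pads are 22 mm wide; open, the fingers measure 114 mm over their backs; the gripper's body (76 mm by 85 mm) begins 54 mm behind the grasp point. The pads swing forward as they close: fully open they stand 13 mm farther back than shut.
Start: joints at [1.261, 0.308, 1.634, -0, 1.2, -0.07], TCP at [0.148, 0.607, 0.231] pointing down, gripper open.
Joint ranges: [-3.06, 3.06], [-0.79, 1.96], [0.05, 2.63], [-1.19, 4.34], [0.05, 2.64], [-2.94, 2.94]. Speed limits (rad/s): [2.79, 2.79, 3.14, 3.14, 3.14, 3.14].

INTERFACE

Orientations are given as a unit quaternion [w, x, y, z].
In Python, from bench import robot gives the robot as it stands.
- The arm moves only by the shell command python3 -m jog 'ROWS' [OPENING]. ROWS is JSON, a list that holds one entry, the list of rows, each a list of 6 numbers: the shift along the world's x, y, z normalised to -1 to 1, where 1 is 0.2 m, then the turn, a rotation vector about the world's x, y, z normalised to -1 to 1, where 1 is 90 degrees. A call has 1 to 12 rows; each row is the pose to reach, as a shift and turn from the pose commanded when the call began; what a row does not reach only later rows make up. A row lasts 1/12 s, in which the tool goes at most 41.7 mm and 7.16 degrees, less where a joint would pass 70% of its speed; a pose out of reach is approached as far as the arm can. A call with a number of a shift or a turn outside -1 to 1 is refused whole. A call with a gripper value outside its range is refused whole. OPENING is the closure, from -1 (fully open) to 1 (shut), set as the call begins (- or left out, the last holds). The fingers move at their own pace and stop on an object; the grip force is fixed at half the most. Time passes only in rows, so rows that repeat a pose let the fingers close. It gives the time, the measured TCP pose, the force, the opening and the grip force at its end, in the units of the state.
- robot.state(): the state, without advancing time (a new reading comes with each control period).
- robot.camera(name): name is "scene" or "top" or "wrist"; returns a dict with "image" (480x640x3 uint8, red, green, blue), "depth" (480x640 float32, m along the optical axis (not along the pixel's ray), 0 where there is no reading), "vfov" (degrees; the focal length in pixels is half the picture's height over the tangent of half this angle, whatever the lens; pixels are square), "cx", "cy" (the principal point, pixels), "T" (4x4, takes a point from camera to world coordinates). Camera axes: x right, y up, looking along -z (the intrinsics and any distortion apply to the point x, -y, -z); pixel columns grow to the right and rows downward; lengths in m; the calibration is good to about 2 mm. A picture is of the moment at which its call begins.
- robot.close_job(): hands the job in; it is judged then, once.
The state is a dict: "t": time; "q": joint angles; "joint_vel": joint speeds; "effort": joint torques, N m; "tcp_pos": TCP position; "eef_rot": TCP orientation; "wrist_force": force on the tool from outside, world axes, zero at the start; "ft_torque": the same for the moment, N m; "finger_gap": finger opening in m; "grip_force": force on a finger pad.
Only numpy, scipy, OpenCV 4.12 (cv2) and the standard library are available. Lean on these libraries where they do the work, as an engineer would, in place of code of your own. Each camera call takes 0.05 s, during which the arm holds its last target. There are 200 camera calls.

TASK

Load the drying box: first bring the air lever all the way back to its idle stop, then slide the clear cover fully open and stand every wooden printing block on the compartment floor, side by side with the grip bar up. After that slide the cover fully shut, then turn the timer knob clockwise until it clicks past its detent, and last of all set the air lever in line with the red pointer and let go. Leave the pail, bottle, tools and other things on the table standing where they are.

Things in the scene. Friction and masses are not known exactly. Their poses are not given: they have to be found in the camera images.
- dryer: green drying box fixed to the table, 60 mm high, side rails 70 mm (along x at y = +-98 mm). Origin: underside, below the compartment's centre. Open-topped compartment 170 x 170 mm inside, walls 8 mm, rims at z = 60, floor at z = 6 mm; holds four blocks 2 x 2, e.g. at x, y = +-40 mm. Fan housing beyond it at x = 93 to 283 mm.
- cover (a joint): clear flat cover with orange ends, 186 x 184 x 6 mm, top at z = 67.5 mm, sliding along the dryer's +x: 0 m = fully shut over the compartment, 0.19 = fully open at its stop, over the fan housing (beyond 0.17 counts). Friction about 2 N; stays where left.
- cover_handle (a point): top centre of the cover's orange grip bar, 101.5 mm above the table; the bar is 14 mm thick (along the dryer's x), 90 mm long (along y) and 34 mm high. With the cover shut it is at dryer x = -30 mm, y = 0.
- console: grey control unit fixed to the table left of the dryer, 200 (x) x 130 (y) x 40 mm. Origin: centre of the underside. Timer knob on its near end (x = -55 mm); air lever at x = 50 mm beside a white round dial (radius 55 mm, x = 28 to 36 mm, centre at z = 60 mm).
- air_lever (a joint): air lever hinged about the console's x axis through (50, 0, 60) mm in its frame. 0 rad = idle stop, leaning 0.9 rad to the console's +y; at value q it makes 0.9 - q with the vertical towards +y (upright at 0.9). Range 0 to 1.8. Friction 0.15 N m; stays where left.
- air_lever_ball (a point): centre of the lever's black ball knob (28 mm in diameter), 110 mm from the hinge; the point's z points along the lever, away from the hinge. The rod below it is 10 mm thick.
- set_mark (a joint): angle of the red setpoint pointer on the rim of the dial, about the same axis and with the same zero as the lever: the lever is set when both joints read the same (within 0.09 rad). Differs from start to start, 0.6 to 1.5; cannot be touched or moved.
- set_mark_tip (a point): outer end of the red pointer, 75 mm from the hinge axis; z points outward along the pointer.
- timer_knob (a joint): timer knob, turns clockwise seen from above: starts at 0 to 0.15 rad, detent crest at 0.9 (up to about 0.2 N m; let go before the crest it springs back), past which it snaps on to its end stop at 1.3. Clicked means beyond 1.1.
- timer_knob_grip (a point): on the knob's axis, 77 mm above the table. The knob is a black bar 46 mm long (along this point's x) and 14 mm thick (along its y), z 54 to 84 mm, on a 48 mm disc whose top is at z = 54 mm.
- block_a: wooden hand-printing block A: flat base 64 x 60 x 16 mm (light wood), centred on it an upright grip bar (dark) along its x, 60 long x 18 wide x 30 mm high (z 16 to 46 mm). About 130 g. Origin: centre of the underside; z up through the grip bar. May be absent (None).
- block_b: wooden hand-printing block B: flat base 64 x 60 x 16 mm (medium wood), centred on it an upright grip bar (dark) along its x, 60 long x 18 wide x 30 mm high (z 16 to 46 mm). About 130 g. Origin: centre of the underside; z up through the grip bar. May be absent (None).
- block_c: wooden hand-printing block C: flat base 64 x 60 x 16 mm (light wood), centred on it an upright grip bar (medium) along its x, 60 long x 18 wide x 30 mm high (z 16 to 46 mm). About 130 g. Origin: centre of the underside; z up through the grip bar. May be absent (None).
- block_d: wooden hand-printing block D: flat base 64 x 60 x 16 mm (dark wood), centred on it an upright grip bar (light) along its x, 60 long x 18 wide x 30 mm high (z 16 to 46 mm). About 130 g. Origin: centre of the underside; z up through the grip bar. May be absent (None).
- stain_pail: bystander: open steel pail of wood stain, rim radius 50 mm, 75 mm high. Origin: centre of the underside.
- stain_bottle: bystander: brown bottle with a yellow cap, radius 28 mm, 90 mm high. Origin: centre of the underside.
- relief_board: bystander: flat light wooden board 170 x 110 x 14 mm. Origin: centre of the underside.
- chisel: bystander: carving chisel lying on the table, 200 mm long along its x, 26 mm thick. Origin: middle, underside.
- sanding_block: bystander: cork sanding block 90 x 50 x 30 mm. Origin: centre of the underside.
- marker: bystander: yellow marker pen lying on the table, 120 mm long, 16 mm thick. Origin: middle, underside.
- mallet: bystander: rubber mallet lying on the table, 220 mm long along its x, 60 mm wide head. Origin: middle, underside.
Not all that is in view belongs to the job. Leave any pink look-alike of the block_b alone.

How it is judged:
By the outcome, as a careful person would: the job done as asked, in the order asked, and still so for the second after the job is handed in, with the robot touching nothing.
Of block_a, block_b, block_c, block_d only 2 to 4 are there at a start; the rules pass over those that are not, and their reading is None.
At some moment in a run one of block_a, block_b, block_c, block_d may be knocked a few centimetres aside while the robot is not near it.
Once in a run the grip may slacken for a moment while it holds something.
It also fails if it takes over 210 s, if anything falls off the work surface, if the arm or the gripper's body presses on something with over 40 N, if the wrist force passes 120 N, or if a joint passes its speed limit or range.

## Working session

There is one attempt and no reset: what is moved stays moved. The work goes in short steps, Python scripts to look and compute and a shell command to move; the robot and the scene stay as the last step left them, time stands still between calls to the robot, and variables do not carry over. Pictures are saved under pics/ and viewed, at most 14 in all, crops included, and the job is handed in when it is done.

```bash
mkdir -p pics; ls
cat > h.py <<'E'
import numpy as np, cv2, pickle
from bench import robot
def snap(n,tag):
    c=robot.camera(n); pickle.dump(c,open(f'pics/{tag}.pkl','wb'))
    cv2.imwrite(f'pics/{tag}.png',c['image'][:,:,::-1]); return c
def load(tag): return pickle.load(open(f'pics/{tag}.pkl','rb'))
def f(c): return 240/np.tan(np.radians(c['vfov'])/2)
def ray(c,u,v):
    d=np.array([(u-c['cx'])/f(c),-(v-c['cy'])/f(c),-1.]); T=np.array(c['T']); return T[:3,3],T[:3,:3]@d
def onz(c,u,v,z):
    o,d=ray(c,u,v); return o+d*(z-o[2])/d[2]
def dep(c,u,v):
    o,d=ray(c,u,v); return o+d*float(c['depth'][int(round(v)),int(round(u))])
def cloud(c):
    v,u=np.mgrid[:480,:640]; z=c['depth']; T=np.array(c['T'])
    P=np.stack([(u-c['cx'])/f(c)*z,-(v-c['cy'])/f(c)*z,-z],-1)
    return P@T[:3,:3].T+T[:3,3]
def proj(c,p):
    T=np.array(c['T']); q=T[:3,:3].T@(np.asarray(p)-T[:3,3]); return c['cx']-f(c)*q[0]/q[2], c['cy']+f(c)*q[1]/q[2]
E
python3 - <<'E'
from h import *
for n in ('scene','top','wrist'):
    c=snap(n,n+'0'); print(n,c['vfov'],c['cx'],c['cy'],c.keys(),np.round(c['T'],3).tolist(),(c['depth']>0).mean())
print(robot.state())
E
```

```text
pics
scene 47.79080694375873 315.61316398363374 241.14918365286505 dict_keys(['image', 'depth', 'vfov', 'cx', 'cy', 'T']) [[-0.564, -0.607, 0.56, 1.255], [0.826, -0.417, 0.379, 0.463], [0.003, 0.676, 0.737, 1.04], [0.0, 0.0, 0.0, 1.0]] 0.99607421875
top 48.61033480938851 321.8989987072417 233.69724913436738 dict_keys(['image', 'depth', 'vfov', 'cx', 'cy', 'T']) [[0.013, 0.996, -0.084, 0.418], [-1.0, 0.014, 0.002, -0.032], [0.003, 0.084, 0.996, 1.494], [0.0, 0.0, 0.0, 1.0]] 0.9960546875
wrist 62.813993443085096 320.2065049160161 246.26558009987616 dict_keys(['image', 'depth', 'vfov', 'cx', 'cy', 'T']) [[0.237, -0.931, -0.277, 0.077], [0.971, 0.227, 0.07, 0.624], [-0.003, -0.286, 0.958, 0.373], [0.0, 0.0, 0.0, 1.0]] 0.9959700520833333
{'t': 0.15, 'q': array([ 1.26130009e+00,  3.08824499e-01,  1.63486835e+00,  7.60832058e-06,
        1.19970751e+00, -6.97141637e-02]), 'joint_vel': array([-0.00021794, -0.00359296, -0.00434929, -0.00032614,  0.00065444,
        0.00013092]), 'effort': array([-7.17126768e-04, -4.15807199e+01, -2.77144915e+01, -2.67335508e-05,
        6.06346308e-03, -7.97877902e-06]), 'tcp_pos': array([0.14827072, 0.60650373, 0.23031105]), 'eef_rot': array([-1.73830474e-04,  1.19605349e-01,  9.92821104e-01, -8.86985652e-04]), 'wrist_force': array([ 0.33237882, -0.56315279, -1.04391636]), 'ft_torque': array([-0.03753233,  0.03083781,  0.00451548]), 'grip_force': 0.0, 'finger_gap': 0.08523435283229214}
```

```bash
python3 -m jog --help 2>&1 | head -20
```

```text
invalid input: not JSON, or not a number
```

View pics/top0.png

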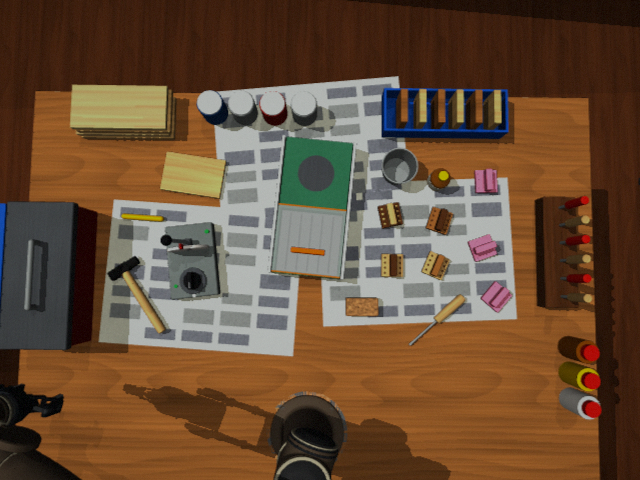

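View pics/scene0.png

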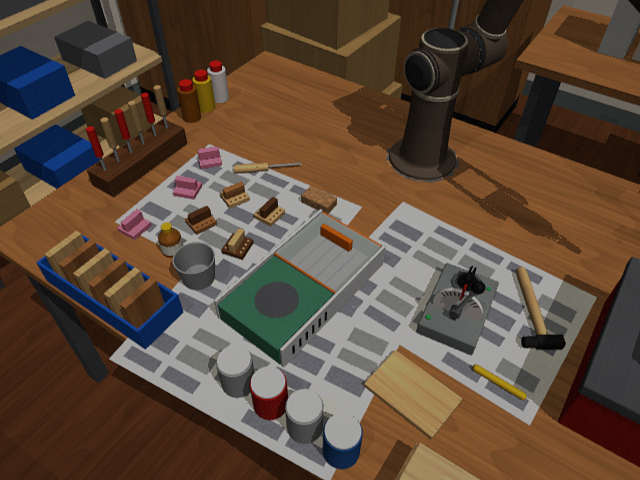

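Top view: dryer at (313,207) with its cover shut (orange bar at 307,251), console at (195,260), four wood blocks at (390,215), (440,220), (393,265) and (435,265). The pink look-alikes are at (486,181), (483,248) and (497,296). The scene view agrees. Next I'll enlarge the blocks and the console.

Run:
```python
from h import *
c=load('top0'); s=load('scene0'); im=c['image'][:,:,::-1]
a=cv2.resize(im[195:285,370:460],(400,400),interpolation=cv2.INTER_CUBIC)
b=cv2.resize(im[215:310,150:245],(400,400),interpolation=cv2.INTER_CUBIC)
d=cv2.resize(s['image'][175:260,180:295,::-1],(270,200)); e=cv2.resize(s['image'][250:355,410:505,::-1],(221,200))
o=np.zeros((600,800,3),np.uint8); o[:400,:400]=a;o[:400,400:]=b;o[400:,:270]=d;o[400:,400:621]=e
cv2.imwrite('pics/crop1.png',o)
P=cloud(c)
# orange mask: cover handle
hsv=cv2.cvtColor(c['image'],cv2.COLOR_RGB2HSV)
H,S,V=[hsv[...,i].astype(int) for i in range(3)]
m=(H>5)&(H<16)&(S>170)&(V>150); m[:,:260]=0;m[:,360:]=0
n,l,st,ce=cv2.connectedComponentsWithStats(m.astype(np.uint8))
for i in range(1,n):
    if st[i,4]>15: p=P[l==i]; print('orange',st[i],ce[i],p.mean(0).round(3),np.percentile(p[:,2],[5,50,95]).round(3))
g=(H>65)&(H<90)&(S>120)&(V>50); g[:,:260]=0; g[:,370:]=0
(p)=P[g]; print('green',g.sum(),p.mean(0),np.median(p[:,2])); r=cv2.minAreaRect(p[:,:2].astype(np.float32)*1000);print(r)
# height blobs near blocks: table height<0.06
z=P[...,2]; zz=(z>0.008)&(z<0.06); zz[:195]=0;zz[285:]=0;zz[:,:370]=0;zz[:,:]&=True;zz[:,462:]=0
n,l,st,ce=cv2.connectedComponentsWithStats(zz.astype(np.uint8))
for i in range(1,n):
    if st[i,4]>60:
        p=P[l==i]; r=cv2.minAreaRect(p[:,:2].astype(np.float32)*1000); t=p[p[:,2]>.035]
        print('blk',ce[i].round(0),p.mean(0).round(3),p[:,2].max().round(3),np.round(r[0]),np.round(r[1]),round(r[2],1),'top',t.mean(0).round(3), len(t))
        if len(t)>5: rt=cv2.minAreaRect(t[:,:2].astype(np.float32)*1000);print('   ',np.round(rt[0]),np.round(rt[1]),round(rt[2],1))
```

```text
orange [291 247  33   8 132] [307.47727273 250.37121212] [0.491 0.003 0.101] [0.096 0.101 0.106]
orange [298 293  23   7 109] [310.50458716 295.55963303] [ 0.371 -0.005 -0.   ] [-0.006 -0.     0.006]
orange [298 302  10   3  18] [303.16666667 302.77777778] [ 0.35   0.015 -0.002] [-0.008 -0.002  0.002]
orange [310 302  12   3  16] [316.75  302.375] [ 0.352 -0.023  0.   ] [-0.003 -0.     0.006]
orange [312 307  10   3  20] [317.25 307.65] [ 0.337 -0.024 -0.001] [-0.004 -0.     0.004]
orange [297 320  25   3  44] [308.36363636 321.15909091] [ 0.3    0.    -0.001] [-0.005 -0.001  0.004]
orange [296 325  29   8 100] [308.76 327.88] [ 0.287 -0.002  0.059] [-0.005 -0.001  0.008]
orange [295 346  13   3  19] [300.68421053 347.15789474] [0.228 0.02  0.   ] [-0.004 -0.001  0.006]
orange [260 356  21   3  44] [269.40909091 357.34090909] [0.204 0.104 0.033] [-0.006 -0.     0.005]
orange [260 361  50  11 199] [282.91457286 367.10552764] [0.174 0.068 0.007] [-0.005 -0.     0.004]
orange [315 364  45   8 130] [336.13846154 369.05384615] [ 0.17  -0.079 -0.001] [-0.007 -0.001  0.005]
orange [339 375 
[... 511 characters left out ...]
401 -0.01606085  0.06552191] 0.059584984201328184
((610.2337646484375, -7.489601135253906), (184.41725158691406, 378.23681640625), 85.02112579345703)
blk [389. 214.] [ 0.598 -0.221  0.025] 0.054 [ 602. -223.] [68. 61.] 12.7 top [ 0.6   -0.223  0.045] 148
    [ 600. -223.] [59. 18.] 11.4
blk [439. 220.] [ 0.585 -0.359  0.025] 0.055 [ 586. -361.] [61. 64.] 72.2 top [ 0.586 -0.36   0.045] 154
    [ 586. -361.] [19. 61.] 72.0
blk [435. 265.] [ 0.46  -0.348  0.025] 0.053 [ 460. -351.] [63. 64.] 67.3 top [ 0.46  -0.349  0.045] 155
    [ 460. -350.] [19. 60.] 66.8
blk [391. 265.] [ 0.458 -0.227  0.025] 0.054 [ 459. -228.] [61. 62.] 0.8 top [ 0.459 -0.229  0.046] 153
    [ 459. -229.] [19. 58.] 88.8
```

View pics/crop1.png

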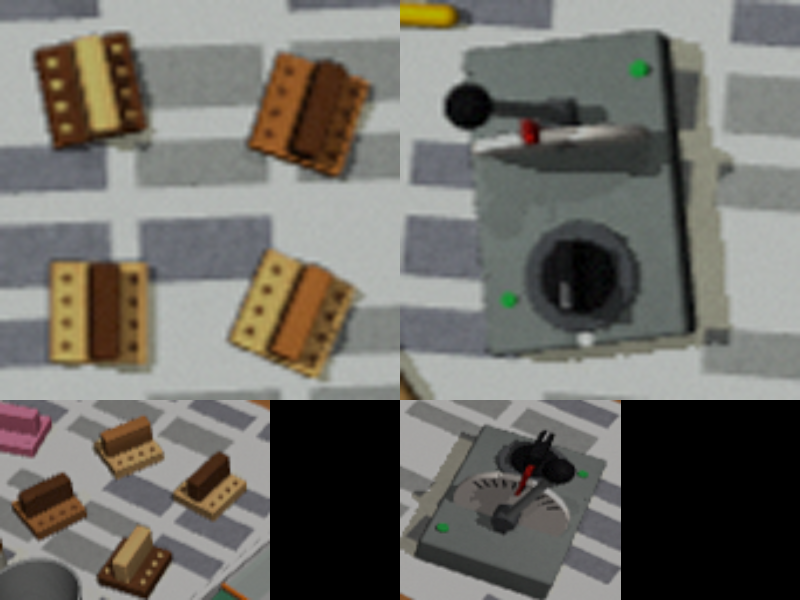

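A is at (393,265): light base, dark bar. B is at (440,220): medium base, dark bar. C is at (435,265): light base, medium bar. D is at (390,215): dark base, light bar. All four are present, and the pink ones match none of the descriptions. The lever is left of the dial with its red pointer at about (181,246). Next I'll measure the console, lever, pointer, knob and dryer in both views.

Run:
```python
from h import *
c=load('top0'); s=load('scene0')
def rect(p): r=cv2.minAreaRect(p[:,:2].astype(np.float32)*1000); return np.round(r[0],1),np.round(r[1],1),round(r[2],1)
for nm,k in (('top',c),('scene',s)):
    P=cloud(k); x,y,z=[P[...,i] for i in range(3)]
    hsv=cv2.cvtColor(k['image'],cv2.COLOR_RGB2HSV); H,S,V=[hsv[...,i].astype(int) for i in range(3)]
    reg=(x>.35)&(x<.65)&(y>.2)&(y<.46)
    m=reg&(abs(z-.04)<.006); m=cv2.morphologyEx(m.astype(np.uint8),cv2.MORPH_OPEN,np.ones((3,3)))>0
    n,l,st,ce=cv2.connectedComponentsWithStats(m.astype(np.uint8)); i=1+st[1:,4].argmax()
    print(nm,'console',rect(P[l==i]),np.median(z[l==i]))
    red=reg&((H<8)|(H>172))&(S>150)&(V>80)&(z>.05)
    p=P[red]; 
    if len(p): print(' red',len(p),p.mean(0).round(4),'top',p[p[:,2].argmax()].round(4),'px',np.argwhere(red).mean(0)[::-1])
    b=reg&(V<60)&(z>.09)
    p=P[b];print(' black>.09',len(p),p.mean(0).round(4),p.min(0).round(3),p.max(0).round(3))
    b=reg&(V<60)&(z>.055)&(z<.09)
    n,l,st,ce=cv2.connectedComponentsWithStats(b.astype(np.uint8))
    for i in range(1,n):
        if st[i,4]>20: p=P[l==i];print(' black mid',st[i],p.mean(0).round(4),p.max(0).round(4),rect(p))
    # dial white: z>.06
    w=reg&(V>120)&(S<60)&(z>.06); p=P[w]; print(' dial',len(p),p.mean(0).round(4),rect(p) if len(p)>3 else '')
    o=(H>5)&(H<16)&(S>170)&(V>100)&(z>.085)&(z<.12)&(x>.3)&(x<.7)&(abs(y)<.12); p=P[o]; t=p[p[:,2]>.097]; print(' handle',len(p),p.mean(0).round(4),'top',t.mean(0).round(4),rect(t))
    r=(z>.06)&(z<.08)&(x>.35)&(x<.9)&(abs(y)<.15); r=cv2.morphologyEx(r.astype(np.uint8),cv2.MORPH_OPEN,np.ones((3,3)))>0
    n,l,st,ce=cv2.connectedComponentsWithStats(r.astype(np.uint8))
    for i in range(1,n):
        if st[i,4]>150: print(' box>.06',st[i],rect(P[l==i]),np.median(z[l==i]).round(4))
```

```text
top console (array([438.1, 320.4]), array([146. , 129.6]), 7.3) 0.039444178278659314
 red 11 [0.4962 0.329  0.135 ] top [0.5012 0.3298 0.1406] px [179.81818182 246.09090909]
 black>.09 135 [0.5094 0.3491 0.156 ] [0.492 0.327 0.091] [0.522 0.366 0.185]
 black mid [182 239  10   6  44] [0.5117 0.3265 0.0702] [0.5202 0.3383 0.0894] (array([512.5, 328.3]), array([14.3, 20.8]), 3.5)
 black mid [183 272  13  17 127] [0.4106 0.3158 0.076 ] [0.4312 0.3384 0.0897] (array([408.2, 321.7]), array([44.1, 30.2]), 14.4)
 dial 80 [0.4959 0.3302 0.1071] (array([495.2, 331.1]), array([87.6, 31.5]), 78.4)
 handle 149 [0.4907 0.0031 0.1003] top [0.491  0.0029 0.1014] (array([491. ,   4.2]), array([85.1, 12.9]), 84.4)
 box>.06 [ 267  143   89  136 5299] (array([612.3,  -5.6]), array([204.4, 371.9]), 85.1) 0.0674
scene console (array([513. , 329.2]), array([109.3, 129.9]), 7.2) 0.03941926098642412
 red 11 [0.4976 0.3298 0.1346] top [0.4948 0.3284 0.1371] px [464.81818182 286.90909091]
 black>.09 253 [0.5134 0.3486 0.1505] [0.494 0.289 0.09 ] [0.526 0.37  0.182]
 black mid [463 266  13  22 134] [0.4171 0.3178 0.078 ] [0.4358 0.3253 0.0875] (array([412.3, 317. ]), array([46.9, 16.1]), 1.5)
 black mid [449 305  13  14 113] [0.5159 0.3291 0.0681] [0.5243 0.3416 0.0892] (array([511.4, 329. ]), array([25.3, 23.4]), 6.2)
 dial 88 [0.4923 0.3372 0.1025] (array([457.8, 343.4]), array([ 85.9, 114. ]), 76.9)
 handle 159 [0.4932 0.0085 0.1001] top [0.493  0.0063 0.1008] (array([492.5,   6. ]), array([88.2, 14.9]), 85.0)
 box>.06 [ 214  210  171  137 5518] (array([614.4,  -7.5]), array([208.8, 377.8]), 85.0) 0.067
```

Measured: dryer origin about (0.520, 0.002), yaw -5°. Console about (0.4665, 0.3237), yaw 7.25°, so the hinge is at about (0.516, 0.330, 0.06). Handle top is at z 0.101 and bar tops at 0.045, which match the text. Now moving over the console with the fingers shut.

```bash
python3 -m jog '[[[0,0,0.35,0,0,0],[0.94,-0.8,0.35,0,0,0.233],[0.94,-0.8,0.35,0,0,0.233],[0.94,-0.8,0.35,0,0,0.233],[0.94,-0.8,0.35,0,0,0.233],[0.94,-0.8,0.35,0,0,0.233],[0.94,-0.8,0.35,0,0,0.233],[0.94,-0.8,0.35,0,0,0.233],[0.94,-0.8,0.35,0,0,0.233]]]' 1; python3 -m jog '[[[0.94,-0.8,0,0,0,0],[0.94,-0.8,0,0,0,0],[0.94,-0.8,0,0,0,0],[0.94,-0.8,0,0,0,0],[0.94,-0.8,0,0,0,0],[0.94,-0.8,0,0,0,0],[0.94,-0.8,0,0,0,0],[0.94,-0.8,0,0,0,0]]]'
python3 - <<'E'
from h import *
c=snap('wrist','w1'); print(np.round(c['T'],3).tolist())
E
```

```text
t: 0.9
tcp_pos: [0.3384, 0.4455, 0.3015]
eef_rot: [0.0, -0.061, 0.998, 0.0]
wrist_force: [-0.5, 0.7, 0.4]
finger_gap: -0.0004
grip_force: 0.0
t: 1.57
tcp_pos: [0.5248, 0.287, 0.3003]
eef_rot: [-0.001, -0.062, 0.998, 0.0]
wrist_force: [-0.0, 0.6, -0.6]
finger_gap: 0.0002
grip_force: 0.0
[[-0.124, -0.951, -0.282, 0.452], [0.992, -0.119, -0.035, 0.278], [0.0, -0.284, 0.959, 0.443], [0.0, 0.0, 0.0, 1.0]]
```

View pics/w1.png

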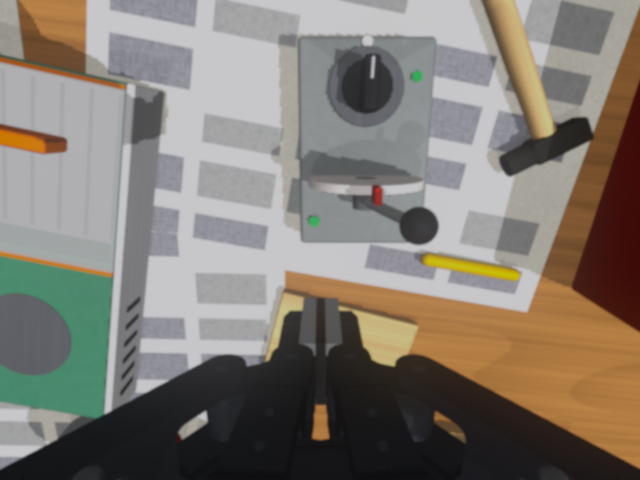

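The wrist view shows the ball at (418,226), the red pointer at (377,195) and the knob at (368,86), its bar near vertical. I'll cast these rays onto the lever and dial planes.

```bash
cat >> h.py <<'E'
YC=np.radians(7.25); OC=np.array([.4665,.3237,0]); RC=np.array([[np.cos(YC),-np.sin(YC),0],[np.sin(YC),np.cos(YC),0],[0,0,1]])
def toC(p): return (np.asarray(p)-OC)@RC
def fromC(p): return RC@np.asarray(p)+OC
def onxc(c,u,v,xc):
    o,d=ray(c,u,v); n=RC[:,0]; return toC(o+d*((n@OC+xc-n@o)/(n@d)))
def mask(c,kind):
    hsv=cv2.cvtColor(c['image'],cv2.COLOR_RGB2HSV); H,S,V=[hsv[...,i].astype(int) for i in range(3)]
    if kind=='red': return ((H<8)|(H>172))&(S>150)&(V>80)
    if kind=='black': return V<45
    if kind=='yellow': return (H>20)&(H<33)&(S>180)&(V>130)
E
python3 - <<'E'
from h import *
w=load('w1'); P=cloud(w); C=toC(P.reshape(-1,3)).reshape(P.shape)
z=C[...,2]; x=C[...,0]; y=C[...,1]; reg=(abs(x)<.14)&(abs(y)<.16)
top=reg&(abs(z-.04)<.004)
r=cv2.minAreaRect(C[top][:,:2].astype(np.float32)*1000); print('console in C',r, np.median(z[top]))
b=mask(w,'black')&reg&(z>.1); n,l,st,ce=cv2.connectedComponentsWithStats(b.astype(np.uint8)); i=1+st[1:,4].argmax()
(cx,cy),rad=cv2.minEnclosingCircle(np.argwhere(l==i)[:,::-1].astype(np.float32)); print('ball px',st[i],cx,cy,rad, C[l==i].mean(0),z[l==i].max())
for px in ((cx,cy),):
    p=onxc(w,*px,.05); v=p-[.05,0,.06]; print('ball C',p,'len',np.hypot(v[1],v[2]),'q',.9-np.arctan2(v[1],v[2]))
rd=mask(w,'red')&reg&(z>.05); q=np.argwhere(rd)[:,::-1]; print('red',len(q),q.min(0),q.max(0),C[rd].mean(0).round(4))
for xc in (.028,.032,.036):
  for v in q[:,1].min(),q[:,1].max():
    u=q[q[:,1]==v][:,0].mean(); p=onxc(w,u,v,xc)-[0,0,.06]; print(xc,u,v,p.round(4),'r',np.hypot(p[1],p[2]).round(4),'q',(.9-np.arctan2(p[1],p[2])).round(3))
k=mask(w,'black')&reg&(z>.065)&(z<.1)&(x<-.02); r=cv2.minAreaRect(C[k][:,:2].astype(np.float32)*1000); print('knob',r,z[k].max(),C[k].mean(0))
E
```

```text
console in C ((-3.3243865966796875, 0.13669586181640625), (129.91282653808594, 198.41519165039062), 89.87499237060547) 0.04009103666038066
ball px [    0   331   640   149 50532] 319.5 474.5 319.5317687988281 [ 0.04269382 -0.04359084  0.37169807] 0.44315083346879375
ball C [ 0.05       -0.04346296  0.37735958] len 0.3203219205542755 q 1.0361050666214973
red 108 [374 187] [380 204] [0.03   0.0017 0.1355]
0.028 376.5 187 [0.028  0.0056 0.0421] r 0.0424 q 0.769
0.028 378.0 204 [ 0.028  -0.0046  0.1232] r 0.1233 q 0.937
0.032 376.5 187 [0.032  0.0096 0.0135] r 0.0166 q 0.279
0.032 378.0 204 [ 0.032  -0.0014  0.1014] r 0.1014 q 0.913
0.036 376.5 187 [ 0.036   0.0137 -0.0151] r 0.0204 q -1.504
0.036 378.0 204 [0.036  0.0019 0.0796] r 0.0796 q 0.876
knob ((-53.936065673828125, -6.454521179199219), (39.01240921020508, 7.994287490844727), 10.6437349319458) 0.08489235206504825 [-0.05145357 -0.00620701  0.07824748]
```

```bash
sed -i 's/OC=np.array(\[.4665,.3237,0\])/OC=np.array([.4645,.3235,0])/' h.py
python3 - <<'E'
from h import *
w=load('w1')
for z in (.12,.135,.15,.165): 
    p=toC(onz(w,418,226,z)); print(z,p.round(4),np.hypot(p[1],p[2]-.06), .9-np.arctan2(p[1],p[2]-.06), toC(dep(w,418,226)).round(4))
for y in (-.03,.045,.055,.06,.07): print(y,fromC([.053,y,.0]).round(4))
print(robot.state()['tcp_pos'])
E
```

```text
0.12 [0.0605 0.0393 0.12  ] 0.07170498172542661 0.3205463635421312 [0.046  0.024  0.1797]
0.135 [0.0568 0.0354 0.135 ] 0.08294942469895854 0.4586256121351357 [0.046  0.024  0.1797]
0.15 [0.0532 0.0316 0.15  ] 0.09538830101893281 0.5622780836233489 [0.046  0.024  0.1797]
0.165 [0.0496 0.0278 0.165 ] 0.10861200276403533 0.6413805966756303 [0.046  0.024  0.1797]
-0.03 [0.5209 0.3004 0.    ]
0.045 [0.5114 0.3748 0.    ]
0.055 [0.5101 0.3847 0.    ]
0.06 [0.5095 0.3897 0.    ]
0.07 [0.5082 0.3996 0.    ]
[0.52372865 0.28789135 0.30039853]
```

The lever is at q about 0.65, with the ball at console (50, 27, 166) mm. I'll push it toward +y.

```bash
python3 -m jog '[[[0,0,-0.74,0,0,0],[0,0,-0.74,0,0,0],[0,0,-0.74,0,0,0],[0,0,-0.74,0,0,0],[0,0,-0.74,0,0,0],[-0.02,0.15,-0.75,0,0,0],[-0.025,0.2,-0.76,0,0,0],[-0.033,0.26,-0.78,0,0,0],[-0.04,0.32,-0.80,0,0,0],[-0.047,0.37,-0.83,0,0,0],[-0.054,0.42,-0.86,0,0,0],[-0.059,0.46,-0.88,0,0,0]]]';  python3 -m jog '[[[-0.002,0.02,0,0,0,0],[-0.002,0.02,0,0,0,0],[-0.004,0.03,0,0,0,0],[-0.004,0.03,0,0,0,0]]]'
```

```text
t: 2.62
tcp_pos: [0.5127, 0.3798, 0.1247]
eef_rot: [0.0, -0.063, 0.998, -0.0]
wrist_force: [2.9, -4.0, -1.7]
finger_gap: 0.0004
grip_force: 1.9
t: 2.95
tcp_pos: [0.5113, 0.3844, 0.1247]
eef_rot: [-0.001, -0.063, 0.998, -0.001]
wrist_force: [-0.1, -2.4, -1.3]
finger_gap: 0.0002
grip_force: 1.0
```

```bash
python3 -m jog '[[[-0.002,0.015,0,0,0,0],[-0.002,0.015,0,0,0,0]]]'|grep -E 'tcp|wrist';  python3 -m jog '[[[-0.002,0.015,0,0,0,0],[-0.002,0.015,0,0,0,0]]]'|grep -E 'tcp|wrist';  python3 -m jog '[[[-0.002,0.015,0,0,0,0],[-0.002,0.015,0,0,0,0]]]'|grep -E 'tcp|wrist'
```

```text
tcp_pos: [0.5116, 0.3884, 0.1256]
wrist_force: [-0.5, -1.7, -0.1]
tcp_pos: [0.5115, 0.3907, 0.1258]
wrist_force: [0.6, -4.0, -0.2]
tcp_pos: [0.5114, 0.3911, 0.1257]
wrist_force: [1.1, -11.5, 2.4]
```

```bash
python3 -m jog '[[[0.006,-0.05,0.0,0,0,0],[0.006,-0.05,0.0,0,0,0],[0.006,-0.05,0.87,0,0,0],[0.006,-0.05,0.87,0,0,0],[0.006,-0.05,0.87,0,0,0],[0.006,-0.05,0.87,0,0,0],[0.006,-0.05,0.87,0,0,0],[0.006,-0.05,0.87,0,0,0]]]'|grep -E 't:|tcp|wrist'
python3 - <<'E'
from h import *
w=snap('wrist','w2'); P=cloud(w); C=toC(P.reshape(-1,3)).reshape(P.shape); x,y,z=[C[...,i] for i in range(3)]
b=mask(w,'black')&(abs(x-.05)<.05)&(abs(y-.09)<.05)&(z>.09)&(z<.2); q=np.argwhere(b)[:,::-1]; print(len(q),C[b].mean(0),z[b].max())
(cx,cy),r=cv2.minEnclosingCircle(q[-200:].astype(np.float32)); print(cx,cy,r, [toC(onz(w,cx,cy,h)).round(4).tolist() for h in (.12,.128,.136)])
a=w['image'][:,:,::-1]; cv2.imwrite('pics/w2c.png',a)
E
```

```text
t: 4.12
tcp_pos: [0.5144, 0.387, 0.3061]
eef_rot: [0.005, -0.063, 0.998, 0.004]
wrist_force: [0.6, 0.1, 0.5]<stdin>:3: RuntimeWarning: Mean of empty slice.
  ret = um.true_divide(
Traceback (most recent call last):
ValueError: zero-size array to reduction operation maximum which has no identity
```

```bash
python3 -m jog '[[[-0.15,-0.95,-0.1,0,0,-0.134],[-0.15,-0.95,-0.1,0,0,-0.134],[-0.15,-0.95,-0.1,0,0,-0.134],[-0.15,-0.95,-0.1,0,0,-0.134],[-0.15,-0.95,-0.1,0,0,-0.134],[-0.15,-0.95,-0.1,0,0,-0.134],[-0.15,-0.95,-0.1,0,0,-0.134]]]'|grep -E 't:|tcp|wrist'; python3 -m jog '[[[-0.15,-0.9,-0.1,0,0,0],[-0.15,-0.9,-0.1,0,0,0],[-0.15,-0.9,-0.1,0,0,0],[-0.15,-0.9,-0.1,0,0,0],[-0.15,-0.9,-0.1,0,0,0],[-0.15,-0.9,-0.1,0,0,0]]]'|grep -E 't:|tcp|wrist|rot'
```

```text
t: 4.75
tcp_pos: [0.4803, 0.193, 0.2766]
eef_rot: [-0.002, 0.044, 0.999, -0.0]
wrist_force: [0.2, 0.5, 0.1]
t: 5.25
tcp_pos: [0.451, 0.0125, 0.2576]
eef_rot: [-0.001, 0.044, 0.999, -0.0]
wrist_force: [0.4, 0.5, -0.4]
```

Run:
```python
from h import *
c=snap('top','top1'); s=snap('scene','scene1'); w=load('w2')
a=cv2.resize(c['image'][215:310,150:245,::-1],(400,400),interpolation=cv2.INTER_CUBIC)
b=cv2.resize(s['image'][250:355,410:505,::-1],(400,400),interpolation=cv2.INTER_CUBIC)
d=w['image'][:,:,::-1][::2,::2]
o=np.zeros((600,800,3),np.uint8);o[:400,:400]=a;o[:400,400:]=b;o[400:,:320]=d[:200];cv2.imwrite('pics/crop2.png',o)
```

```text
(no output)
```

View pics/crop2.png

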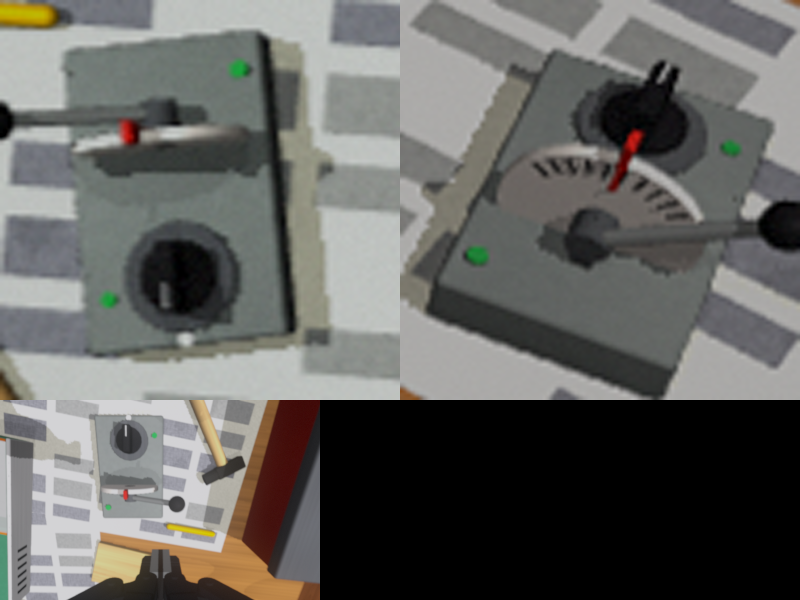

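The lever now lies far over, its ball at about (150,243) in the top view. I'll check that against q=0, and estimate the pointer from both views.

Run:
```python
from h import *
for n in ('top1','scene1'):
    c=load(n); 
    for q in (0,.05,.1,.2): a=.9-q; print(n,q,np.round(proj(c,fromC([.05,.11*np.sin(a),.06+.11*np.cos(a)])),1))
    u0,v0=proj(c,fromC([.05,.086,.128])); m=mask(c,'black'); m[:int(v0-12)]=0;m[int(v0+12):]=0;m[:,:int(u0-14)]=0;m[:,int(u0+14):]=0
    nn,l,st,ce=cv2.connectedComponentsWithStats(m.astype(np.uint8)); i=1+st[1:,4].argmax(); print('ball px',st[i],ce[i])
    r=mask(c,'red'); P=cloud(c); C=toC(P.reshape(-1,3)).reshape(P.shape); r&=(abs(C[...,0]-.03)<.04)&(abs(C[...,1])<.09)&(C[...,2]>.05)
    q=np.argwhere(r)[:,::-1]; print('red',len(q))
    for xc in (.028,.032):
        p=np.array([onxc(c,u,v,xc) for u,v in q])-[0,0,.06]; rr=np.hypot(p[:,1],p[:,2]); print(xc,'r',rr.min(),rr.max(),'q',np.median(.9-np.arctan2(p[:,1],p[:,2])), 'outer',(.9-np.arctan2(p[:,1],p[:,2]))[rr>rr.max()-.012])
```

```text
top1 0 [147.  243.1]
top1 0.05 [147.9 242.8]
top1 0.1 [148.8 242.6]
top1 0.2 [151. 242.]
ball px [143 239  10  10  77] [147.32467532 243.36363636]
red 14
0.028 r 0.06326463313058102 0.17993514159346854 q 0.9999551690602824 outer [1.03114043 1.04231604 1.0538727 ]
0.032 r 0.021822107915608863 0.13665172185688718 q 0.9122668487888145 outer [0.99265128 1.00717124 1.02236418]
scene1 0 [501.9 309.3]
scene1 0.05 [500.7 307.5]
scene1 0.1 [499.4 305.6]
scene1 0.2 [496.4 302. ]
ball px [495 303  14  13 141] [501.66666667 308.86524823]
red 31
0.028 r 0.024079690950335887 0.07520989606789799 q 0.8828354831250113 outer [0.91416705 0.88785312 0.8624113  0.90556807 0.87822196 0.85183573
 0.89614389 0.86768897 0.84029482 0.88577169 0.85612395]
0.032 r 0.02902337465408006 0.07989085722284173 q 0.8809062724207365 outer [0.91067957 0.88610913 0.86230727 0.90252202 0.87705315 0.85242497
 0.89363549 0.8672063  0.84169996 0.88391931 0.85646243]
```

```bash
python3 -m jog '[[[0.005,-0.022,-0.88,0,0,0],[0.005,-0.022,-0.88,0,0,0],[0.005,-0.022,-0.88,0,0,0],[0.005,-0.022,-0.88,0,0,0],[0.005,-0.022,-0.88,0,0,0],[0.005,-0.022,-0.88,0,0,0],[0.1,-0.03,-0.88,0,0,0],[0.2,-0.04,-0.88,0,0,0]]]'|grep -E 't:|tcp|wrist'; python3 -m jog '[[[0.1,-0.009,0,0,0,0],[0.2,-0.018,0,0,0,0],[0.3,-0.027,0,0,0,0],[0.4,-0.035,0,0,0,0],[0.5,-0.044,0,0,0,0],[0.6,-0.053,0,0,0,0],[0.7,-0.061,0,0,0,0],[0.7,-0.061,0,0,0,0]]]'|grep -E 't:|tcp|wrist|rot'
```

```text
t: 6.02
tcp_pos: [0.4915, 0.0077, 0.0844]
eef_rot: [-0.001, 0.041, 0.999, 0.0]
wrist_force: [-2.6, 1.1, -2.4]
t: 6.68
tcp_pos: [0.6378, -0.0054, 0.087]
eef_rot: [0.004, 0.042, 0.999, 0.0]
wrist_force: [1.4, -0.2, -0.3]
```

The lever reads q≈0 in both views, and the pointer is at about 0.875. I'll keep pushing the cover to its stop.

```bash
for i in 1; do python3 -m jog '[[[0.08,-0.007,0,0,0,0],[0.08,-0.007,0,0,0,0],[0.08,-0.007,0,0,0,0]]]'|grep -E 'tcp|wrist';python3 -m jog '[[[0.03,-0.003,0,0,0,0],[0.03,-0.003,0,0,0,0],[0.03,-0.003,0,0,0,0]]]'|grep -E 'tcp|wrist'; done
```

```text
tcp_pos: [0.6495, -0.0068, 0.0856]
wrist_force: [-0.3, -0.3, -0.3]
tcp_pos: [0.6539, -0.0079, 0.0838]
wrist_force: [0.7, 0.0, 0.3]
```

```bash
python3 -m jog '[[[0.03,-0.003,0,0,0,0],[0.03,-0.003,0,0,0,0],[0.03,-0.003,0,0,0,0]]]'|grep -E 'tcp|wrist';python3 -m jog '[[[0.03,-0.003,0,0,0,0],[0.03,-0.003,0,0,0,0],[0.03,-0.003,0,0,0,0]]]'|grep -E 'tcp|wrist'
python3 - <<'E'
from h import *
c=snap('top','top2'); P=cloud(c); x,y,z=[P[...,i] for i in range(3)]
hsv=cv2.cvtColor(c['image'],cv2.COLOR_RGB2HSV); H,S,V=[hsv[...,i].astype(int) for i in range(3)]
o=(H>5)&(H<16)&(S>170)&(V>100)&(x>.3)&(x<.95)&(abs(y)<.12)&(z>.05); n,l,st,ce=cv2.connectedComponentsWithStats(o.astype(np.uint8))
for i in range(1,n):
    if st[i,4]>10: print(st[i],P[l==i].mean(0).round(3))
E
```

```text
tcp_pos: [0.66, -0.0087, 0.0832]
wrist_force: [-1.3, 0.4, 0.9]
tcp_pos: [0.6604, -0.0088, 0.0829]
wrist_force: [-11.6, 1.5, 10.2]
[296 137  10   2  11] [0.803 0.027 0.066]
[334 207  12   2  12] [ 0.61  -0.081  0.067]
```

The cover is at its stop: contact at x=0.660, 11.6 N. I'll back off, rise and look into the compartment.

```bash
python3 -m jog '[[[-0.1,0.009,0,0,0,0],[-0.1,0.009,0,0,0,0],[-0.2,0.018,0.5,0,0,0],[-0.4,0.018,1,0,0,0],[-0.8,0.05,1,0,0,0],[-0.9,0.05,1,0,0,0],[-0.9,0.05,1,0,0,0],[-0.9,0.05,1,0,0,0],[-0.9,0.05,1,0,0,0],[-0.9,0.05,1,0,0,0]]]' -1|grep -E 't:|tcp|wrist'
python3 - <<'E'
from h import *
w=snap('wrist','w3'); c=snap('top','top3')
YD=np.radians(-5); OD=np.array([.52,.002,0]); R=np.array([[np.cos(YD),-np.sin(YD),0],[np.sin(YD),np.cos(YD),0],[0,0,1]])
for n,k in (('w',w),('t',c)):
    D=(cloud(k)-OD)@R; x,y,z=[D[...,i] for i in range(3)]
    fl=(abs(x)<.1)&(abs(y)<.1)&(z<.02)&(z>-.01); fl=cv2.morphologyEx(fl.astype(np.uint8),cv2.MORPH_OPEN,np.ones((5,5)))>0
    p=D[fl]; print(n,len(p),np.median(p[:,2]),np.percentile(p[:,:2],[1,99],axis=0).round(4), cv2.minAreaRect(p[:,:2].astype(np.float32)*1000))
    rim=(abs(x)<.11)&(abs(y)<.12)&(abs(z-.062)<.012); p=D[rim]
    print(' rim y',[np.percentile(p[s,1],[2,50,98]).round(4) for s in (p[:,1]<-.07,p[:,1]>.07)],' near x',np.percentile(p[(abs(p[:,1])<.07)&(p[:,0]<-.05)][:,0],[2,50,98]) if ((abs(p[:,1])<.07)&(p[:,0]<-.05)).any() else '')
E
```

```text
t: 8.57
tcp_pos: [0.4865, 0.0006, 0.2875]
eef_rot: [0.004, 0.042, 0.999, -0.0]
wrist_force: [-0.5, -0.4, 0.3]
w 24902 0.006152638294489032 [[-0.0987 -0.0855]
 [ 0.0837  0.0846]] ((-7.619964599609375, 0.1409454345703125), (184.7978973388672, 199.09249877929688), 0.04609934613108635)
 rim y [array([-0.1016, -0.0928, -0.0724]), array([0.0724, 0.0922, 0.1006])]  near x [-0.09429849 -0.09064452 -0.08685508]
t 739 0.005737884276027838 [[-0.085  -0.0829]
 [ 0.0844  0.0839]] ((-0.5072555541992188, 0.6865158081054688), (169.77525329589844, 170.58926391601562), 89.7218017578125)
 rim y [array([-0.1013, -0.0915, -0.0731]), array([0.0705, 0.0866, 0.1016])]  near x [-0.0938557  -0.08993308 -0.0861862 ]
```

View pics/w3.png

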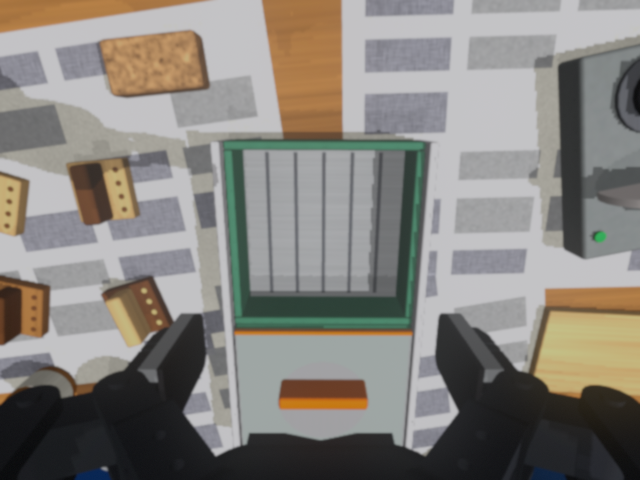

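The compartment spans ±85 mm about (0.520, 0.002), so the fit is good, and the cover at (323,395) is fully open. Now I'll update the block poses and compute the shifts.

```bash
cat >> h.py <<'E'
YD=np.radians(-5); OD=np.array([.52,.002,0]); RD=np.array([[np.cos(YD),-np.sin(YD),0],[np.sin(YD),np.cos(YD),0],[0,0,1]])
def blocks(c):
    P=cloud(c); x,y,z=[P[...,i] for i in range(3)]
    m=(z>.034)&(z<.06)&(x>.38)&(x<.68)&(y<-.14)&(y>-.44)
    n,l,st,ce=cv2.connectedComponentsWithStats(m.astype(np.uint8)); out=[]
    for i in range(1,n):
        p=P[l==i]
        if 60<len(p)<900:
            r=cv2.minAreaRect(p[:,:2].astype(np.float32)*1000); a=r[2] if r[1][0]>r[1][1] else r[2]+90
            a=(a+90)%180-90; hs=np.median(c['image'][l==i],0)
            print('bar',ce[i].round(),(np.array(r[0])/1000).round(4),'h',np.median(p[:,2]).round(4),'size',np.round(r[1]),'dir',round(a,1),hs)
            out.append((*np.array(r[0])/1000,a))
    return out
def tool():
    s=robot.state(); w,x,y,z=s['eef_rot']; ya=np.degrees(np.arctan2(1-2*(x*x+z*z),2*(x*y-w*z))); return s['tcp_pos'],ya
def go(x,y,z,ya):
    p,a=tool(); d=(np.array([x,y,z])-p)/.2; t=((ya-a+90)%180-90)/90; print('jog',d.round(3),'turn',round(t,3),'from',p.round(4),round(a,1))
def slot(xd,yd): return (RD@[xd,yd,0]+OD).round(4)
E
python3 - <<'E'
from h import *
b=blocks(load('top3')); p,a=tool()
go(.459,-.229,.12,88.8)
for sx in (-.04,.04):
  for sy in (-.04,.04): print(sx,sy,slot(sx,sy))
E
```

```text
bar [391. 213.] [ 0.5998 -0.223 ] h 0.045 size [60. 18.] dir 11.1 [190. 168.  96.]
bar [441. 219.] [ 0.5868 -0.3612] h 0.0449 size [18. 62.] dir -17.7 [77. 41. 19.]
bar [393. 264.] [ 0.4591 -0.2286] h 0.0456 size [57. 18.] dir 0.4 [64.5 36.  17. ]
bar [437. 265.] [ 0.46   -0.3503] h 0.0452 size [20. 60.] dir -22.8 [157.  96.  41.]
jog [-0.141 -1.148 -0.821] turn 0.04 from [0.4871 0.0005 0.2842] 85.2
-0.04 -0.04 [ 0.4767 -0.0344  0.    ]
-0.04 0.04 [0.4836 0.0453 0.    ]
0.04 -0.04 [ 0.5564 -0.0413  0.    ]
0.04 0.04 [0.5633 0.0384 0.    ]
```

A is at (0.459,-0.229), bar along x. Going for A.

```bash
python3 -m jog '[[[-0.14,-1,-0.4,0,0,0.045],[-0.14,-1,-0.4,0,0,0.045],[-0.14,-1,-0.4,0,0,0.045],[-0.14,-1,-0.4,0,0,0.045],[-0.14,-1,-0.4,0,0,0.045],[-0.14,-1,-0.4,0,0,0.045],[-0.14,-1,-0.4,0,0,0.045]]]' -0.1|grep -E 't:|tcp|gap'; python3 -m jog '[[[0,-0.147,-0.4,0,0,0],[0,-0.147,-0.4,0,0,0],[0,-0.147,-0.4,0,0,0],[0,-0.147,-0.4,0,0,0],[0,-0.147,-0.4,0,0,0]]]'; python3 -c "
from h import *
go(.459,-.229,.02,90)"
```

```text
t: 9.25
tcp_pos: [0.4567, -0.2014, 0.1999]
eef_rot: [-0.002, 0.009, 1.0, 0.001]
finger_gap: 0.047
t: 9.67
tcp_pos: [0.459, -0.2279, 0.1238]
eef_rot: [0.0, 0.006, 1.0, 0.0]
wrist_force: [0.2, -0.9, 0.7]
finger_gap: 0.047
grip_force: 0.0
jog [ 0.    -0.005 -0.519] turn 0.008 from [ 0.459  -0.2279  0.1238] 89.3
```

```bash
python3 -m jog '[[[0,-0.005,-0.3,0,0,0],[0,-0.005,-0.515,0,0,0],[0,-0.005,-0.515,0,0,0],[0,-0.005,-0.515,0,0,0],[0,-0.005,-0.515,0,0,0]]]' |grep -E 't:|tcp|wrist'; python3 -m jog '[[[0,0,0,0,0,0],[0,0,0,0,0,0],[0,0,0,0,0,0],[0,0,0,0,0,0],[0,0,0,0,0,0],[0,0,0,0,0,0]]]' 1; python3 -m jog '[[[0,0,0.3,0,0,0],[0,0,0.7,0,0,0],[0,0,0.7,0,0,0],[0,0,0.7,0,0,0],[0,0,0.7,0,0,0],[0,0,0.7,0,0,0]]]'; python3 -c "
from h import *
go(*slot(-.04,-.04)[:2],.028,85)"
```

```text
t: 10.08
tcp_pos: [0.4594, -0.2294, 0.0218]
eef_rot: [0.001, 0.006, 1.0, -0.0]
wrist_force: [-0.3, -0.3, 0.5]
t: 10.58
tcp_pos: [0.4608, -0.2312, 0.0234]
eef_rot: [0.003, 0.007, 1.0, -0.001]
wrist_force: [0.5, 1.7, 8.4]
finger_gap: 0.0166
grip_force: 60.5
t: 11.08
tcp_pos: [0.4588, -0.2303, 0.1623]
eef_rot: [0.002, 0.007, 1.0, -0.001]
wrist_force: [-0.3, -0.8, -1.4]
finger_gap: 0.0167
grip_force: 59.3
jog [ 0.089  0.979 -0.672] turn -0.047 from [ 0.4588 -0.2303  0.1623] 89.2
```

A is held, gap 16.6 mm. Placing it at slot (-40,-40).

```bash
python3 -m jog '[[[0.089,0.979,0,0,0,-0.047],[0.089,0.979,0,0,0,-0.047],[0.089,0.979,0,0,0,-0.047],[0.089,0.979,0,0,0,-0.047],[0.089,0.979,0,0,0,-0.047],[0.089,0.979,0,0,0,-0.047],[0.089,0.979,0,0,0,-0.047],[0.089,0.979,0,0,0,-0.047]]]' |grep -E 't:|tcp|wrist|gap'; python3 -c "
from h import *
go(*slot(-.04,-.04)[:2],.029,85)"
```

```text
t: 11.75
tcp_pos: [0.4743, -0.0339, 0.1587]
eef_rot: [-0.002, 0.043, 0.999, -0.0]
wrist_force: [0.4, 0.2, -1.5]
finger_gap: 0.017
jog [ 0.012 -0.002 -0.649] turn -0.0 from [ 0.4743 -0.0339  0.1587] 85.0
```

```bash
python3 -m jog '[[[0.008,-0.002,-0.2,0,0,0],[0.008,-0.002,-0.4,0,0,0],[0.008,-0.002,-0.55,0,0,0],[0.008,-0.002,-0.6,0,0,0],[0.008,-0.002,-0.64,0,0,0],[0.008,-0.002,-0.655,0,0,0],[0.008,-0.002,-0.655,0,0,0]]]' |grep -E 't:|tcp|wrist|gap'
```

```text
t: 12.33
tcp_pos: [0.4775, -0.0353, 0.0303]
eef_rot: [-0.0, 0.044, 0.999, -0.0]
wrist_force: [-0.3, 0.2, -1.0]
finger_gap: 0.0168
```

```bash
python3 -m jog '[[[0,0,-0.008,0,0,0],[0,0,-0.008,0,0,0],[0,0,-0.008,0,0,0]]]' |grep -E 'tcp|wrist'; python3 -m jog '[[[0,0,0,0,0,0],[0,0,0,0,0,0],[0,0,0,0,0,0],[0,0,0.2,0,0,0],[0,0,0.6,0,0,0],[0,0,0.7,0,0,0],[0,0,0.7,0,0,0],[0,0,0.7,0,0,0]]]' 0.3|grep -E 't:|tcp|wrist|gap'
python3 - <<'E'
from h import *
b=blocks(snap('top','top4')); go(.5998,-.223,.12,101.1)
c=load('top4'); D=(cloud(c)-OD)@RD; m=(D[...,2]>.03)&(D[...,2]<.075)&(abs(D[...,0])<.08)&(abs(D[...,1])<.08); print('in box',D[m].mean(0),D[m].min(0),D[m].max(0))
E
```

```text
tcp_pos: [0.4793, -0.0353, 0.0294]
wrist_force: [-1.8, -1.5, 6.8]
t: 13.25
tcp_pos: [0.4816, -0.0348, 0.1731]
eef_rot: [0.006, 0.044, 0.999, -0.001]
wrist_force: [1.7, 0.1, -0.5]
finger_gap: 0.0298
bar [391. 213.] [ 0.5998 -0.2233] h 0.0454 size [60. 19.] dir 11.8 [190. 168.  96.]
bar [441. 219.] [ 0.5867 -0.3612] h 0.0454 size [19. 61.] dir -17.6 [77. 42. 19.]
bar [437. 265.] [ 0.4601 -0.35  ] h 0.0457 size [19. 60.] dir -23.6 [157.  96.  41.]
jog [ 0.601 -0.942 -0.252] turn 0.179 from [ 0.4795 -0.0345  0.1703] 85.0<stdin>:3: RuntimeWarning: Mean of empty slice.
  ret = um.true_divide(
Traceback (most recent call last):
ValueError: zero-size array to reduction operation minimum which has no identity
```

Going for D.

```bash
python3 -m jog '[[[0.601,-0.942,0,0,0,0.179],[0.601,-0.942,0,0,0,0.179],[0.601,-0.942,0,0,0,0.179],[0.601,-0.942,0,0,0,0.179],[0.601,-0.942,0,0,0,0.179],[0.601,-0.942,0,0,0,0.179],[0.601,-0.942,-0.25,0,0,0.179],[0.601,-0.942,-0.25,0,0,0.179],[0.601,-0.942,-0.25,0,0,0.179],[0.601,-0.942,-0.25,0,0,0.179]]]' -0.1|grep -E 't:|tcp|gap'; python3 -c "
from h import *
snap('wrist','w5');snap('top','top5'); D=(cloud(load('top5'))-OD)@RD; m=(D[...,2]>.03)&(D[...,2]<.06)&(abs(D[...,0])<.08)&(abs(D[...,1])<.08); print('in box',D[m].mean(0),np.percentile(D[m],[2,98],axis=0))
go(.5998,-.223,.022,101.4)"
```

```text
t: 14.13
tcp_pos: [0.5954, -0.2215, 0.1151]
eef_rot: [-0.002, -0.097, 0.995, 0.001]
finger_gap: 0.0472
in box [-0.0384562  -0.03981013  0.05044974] [[-0.06743518 -0.0582411   0.03123735]
 [-0.00973739 -0.0304832   0.05684151]]
jog [ 0.01  -0.003 -0.482] turn 0.003 from [ 0.5979 -0.2223  0.1184] 101.1
```

A is seated at dryer (-38,-40), bar up, top at 0.052. Grasping D.

```bash
python3 -m jog '[[[0.01,-0.003,-0.3,0,0,0],[0.01,-0.003,-0.475,0,0,0],[0.01,-0.003,-0.475,0,0,0],[0.01,-0.003,-0.475,0,0,0],[0.01,-0.003,-0.475,0,0,0]]]' |grep -E 't:|tcp|wrist'; python3 -m jog '[[[0,0,0,0,0,0],[0,0,0,0,0,0],[0,0,0,0,0,0],[0,0,0,0,0,0],[0,0,0,0,0,0],[0,0,0,0,0,0]]]' 1; python3 -m jog '[[[0,0,0.3,0,0,0],[0,0,0.7,0,0,0],[0,0,0.7,0,0,0],[0,0,0.7,0,0,0],[0,0,0.7,0,0,0],[0,0,0.7,0,0,0]]]'; python3 -c "
from h import *
go(*slot(.04,-.04)[:2],.029,85)"
```

```text
t: 14.65
tcp_pos: [0.5999, -0.2231, 0.0236]
eef_rot: [0.0, -0.097, 0.995, -0.0]
wrist_force: [0.0, -0.6, 1.1]
t: 15.15
tcp_pos: [0.6021, -0.2245, 0.0261]
eef_rot: [0.003, -0.097, 0.995, -0.002]
wrist_force: [-0.1, 0.4, 6.9]
finger_gap: 0.0166
grip_force: 61.5
t: 15.65
tcp_pos: [0.5999, -0.2235, 0.1641]
eef_rot: [0.001, -0.097, 0.995, -0.001]
wrist_force: [-0.6, -0.3, -2.7]
finger_gap: 0.0169
grip_force: 60.4
jog [-0.218  0.911 -0.675] turn -0.179 from [ 0.5999 -0.2235  0.1641] 101.1
```

```bash
python3 -m jog '[[[-0.21,0.911,0,0,0,-0.179],[-0.21,0.911,0,0,0,-0.179],[-0.21,0.911,0,0,0,-0.179],[-0.21,0.911,0,0,0,-0.179],[-0.21,0.911,0,0,0,-0.179],[-0.21,0.911,0,0,0,-0.179],[-0.21,0.911,0,0,0,-0.179],[-0.21,0.911,-0.2,0,0,-0.179],[-0.21,0.911,-0.2,0,0,-0.179],[-0.21,0.911,-0.2,0,0,-0.179]]]' |grep -E 't:|tcp|wrist|gap'; python3 -c "
from h import *
go(*slot(.04,-.04)[:2],.029,85)"
```

```text
t: 16.48
tcp_pos: [0.554, -0.0417, 0.1189]
eef_rot: [-0.004, 0.044, 0.999, 0.0]
wrist_force: [0.7, -0.5, -1.5]
finger_gap: 0.0167
jog [ 0.012  0.002 -0.45 ] turn 0.001 from [ 0.554  -0.0417  0.1189] 84.9
```

```bash
python3 -m jog '[[[0.005,0.002,-0.15,0,0,0],[0.005,0.002,-0.3,0,0,0],[0.005,0.002,-0.4,0,0,0],[0.005,0.002,-0.435,0,0,0],[0.005,0.002,-0.445,0,0,0],[0.005,0.002,-0.445,0,0,0]]]' |grep -E 't:|tcp|wrist|gap';  python3 -m jog '[[[0,0,0,0,0,0],[0,0,0,0,0,0],[0,0,0,0,0,0],[0,0,0.2,0,0,0],[0,0,0.6,0,0,0],[0,0,0.7,0,0,0],[0,0,0.7,0,0,0],[0,0,0.7,0,0,0]]]' 0.3|grep -E 't:|tcp|wrist|gap'
python3 - <<'E'
from h import *
b=blocks(snap('top','top6')); go(.5867,-.3612,.12,72.4)
E
```

```text
t: 16.98
tcp_pos: [0.5594, -0.0414, 0.0343]
eef_rot: [0.001, 0.044, 0.999, -0.0]
wrist_force: [0.3, -1.0, -2.2]
finger_gap: 0.0171
t: 17.65
tcp_pos: [0.5638, -0.0414, 0.1815]
eef_rot: [0.007, 0.044, 0.999, -0.001]
wrist_force: [-0.3, -0.8, 0.7]
finger_gap: 0.0298
bar [441. 219.] [ 0.5865 -0.3615] h 0.0453 size [18. 60.] dir -18.3 [78. 42. 20.]
bar [437. 265.] [ 0.4598 -0.3505] h 0.0456 size [20. 60.] dir -23.8 [95. 56. 24.]
jog [ 0.126 -1.601 -0.292] turn -0.14 from [ 0.5616 -0.041   0.1783] 85.0
```

D released. Going for B.

```bash
python3 -m jog '[[[0.06,-0.8,0,0,0,-0.145],[0.06,-0.8,0,0,0,-0.145],[0.06,-0.8,0,0,0,-0.145],[0.06,-0.8,0,0,0,-0.145],[0.06,-0.8,0,0,0,-0.145]]]' -0.1|grep -E 't:|tcp|gap';python3 -m jog '[[[0.066,-0.8,0,0,0,0],[0.066,-0.8,0,0,0,0],[0.066,-0.8,0,0,0,0],[0.066,-0.8,0,0,0,0],[0.066,-0.8,-0.29,0,0,0],[0.066,-0.8,-0.29,0,0,0],[0.066,-0.8,-0.29,0,0,0],[0.066,-0.8,-0.29,0,0,0]]]' |grep -E 't:|tcp|gap'; python3 -c "
from h import *
snap('top','top7'); D=(cloud(load('top7'))-OD)@RD; m=(D[...,2]>.03)&(D[...,2]<.06)&(abs(D[...,0])<.08)&(abs(D[...,1])<.08)
for h in (m&(D[...,0]<0),m&(D[...,0]>0)): print('in box',D[h].mean(0),np.percentile(D[h],[2,98],axis=0).round(3).tolist())
go(.5867,-.3613,.022,72)"
```

```text
t: 18.12
tcp_pos: [0.5701, -0.2068, 0.1726]
eef_rot: [0.0, 0.159, 0.987, -0.002]
finger_gap: 0.0473
t: 18.78
tcp_pos: [0.5817, -0.359, 0.1126]
eef_rot: [-0.003, 0.157, 0.988, 0.001]
finger_gap: 0.0473
in box [-0.03886668 -0.03929228  0.05109195] [[-0.067, -0.048, 0.045], [-0.01, -0.03, 0.057]]
in box [ 0.04037416 -0.03825819  0.05126423] [[0.012, -0.047, 0.044], [0.069, -0.03, 0.057]]
jog [ 0.017 -0.007 -0.465] turn 0.0 from [ 0.5833 -0.3598  0.1149] 72.0
```

D is seated at (40,-38). Grasping B.

```bash
python3 -m jog '[[[0.014,-0.006,-0.3,0,0,0],[0.014,-0.006,-0.455,0,0,0],[0.014,-0.006,-0.455,0,0,0],[0.014,-0.006,-0.455,0,0,0],[0.014,-0.006,-0.455,0,0,0]]]' |grep -E 't:|tcp|wrist'; python3 -m jog '[[[0,0,0,0,0,0],[0,0,0,0,0,0],[0,0,0,0,0,0],[0,0,0,0,0,0],[0,0,0,0,0,0],[0,0,0,0,0,0]]]' 1|grep -E 'tcp|wrist|grip|gap'; python3 -m jog '[[[0,0,0.3,0,0,0],[0,0,0.7,0,0,0],[0,0,0.7,0,0,0],[0,0,0.7,0,0,0],[0,0,0.7,0,0,0],[0,0,0.7,0,0,0]]]'; python3 -c "
from h import *
go(*slot(.04,.04)[:2],.029,85)"
```

```text
t: 19.25
tcp_pos: [0.5876, -0.362, 0.0263]
eef_rot: [0.001, 0.157, 0.988, -0.0]
wrist_force: [-0.7, 0.0, 0.3]
tcp_pos: [0.589, -0.3636, 0.0285]
wrist_force: [0.9, 0.4, 6.7]
finger_gap: 0.0166
grip_force: 61.3
t: 20.25
tcp_pos: [0.5868, -0.3622, 0.1659]
eef_rot: [0.001, 0.157, 0.988, -0.001]
wrist_force: [-0.3, -0.0, -1.6]
finger_gap: 0.0162
grip_force: 60.2
jog [-0.118  2.003 -0.685] turn 0.145 from [ 0.5868 -0.3622  0.1659] 71.9
```

```bash
python3 -m jog '[[[-0.05,1,0,0,0,0.145],[-0.05,1,0,0,0,0.145],[-0.05,1,0,0,0,0.145],[-0.05,1,0,0,0,0.145],[-0.05,1,0,0,0,0.145],[-0.05,1,0,0,0,0.145]]]' |grep -E 't:|tcp|gap'; python3 -m jog '[[[-0.068,1,0,0,0,0],[-0.068,1,0,0,0,0],[-0.068,1,0,0,0,0],[-0.068,1,0,0,0,0],[-0.068,1,0,0,0,0],[-0.068,1,0,0,0,0],[-0.068,1,-0.2,0,0,0],[-0.068,1,-0.2,0,0,0],[-0.068,1,-0.2,0,0,0],[-0.068,1,-0.2,0,0,0]]]' |grep -E 't:|tcp|wrist|gap'; python3 -c "
from h import *
go(*slot(.04,.04)[:2],.029,85)"
```

```text
t: 20.75
tcp_pos: [0.5722, -0.1542, 0.16]
eef_rot: [-0.005, 0.041, 0.999, 0.003]
finger_gap: 0.0165
t: 21.58
tcp_pos: [0.5617, 0.0374, 0.1232]
eef_rot: [-0.002, 0.044, 0.999, -0.0]
wrist_force: [0.5, 0.3, -1.2]
finger_gap: 0.0167
jog [ 0.008  0.005 -0.471] turn 0.001 from [0.5617 0.0374 0.1232] 85.0
```

```bash
python3 -m jog '[[[0.003,0.003,-0.15,0,0,0],[0.003,0.003,-0.3,0,0,0],[0.003,0.003,-0.4,0,0,0],[0.003,0.003,-0.445,0,0,0],[0.003,0.003,-0.46,0,0,0],[0.003,0.003,-0.46,0,0,0],[0.003,0.003,-0.46,0,0,0]]]' |grep -E 't:|tcp|wrist|gap';  python3 -m jog '[[[0,0,0,0,0,0],[0,0,0,0,0,0],[0,0,0,0,0,0],[0,0,0.2,0,0,0],[0,0,0.6,0,0,0],[0,0,0.7,0,0,0],[0,0,0.7,0,0,0],[0,0,0.7,0,0,0]]]' 0.3|grep -E 't:|tcp|wrist|gap'
python3 - <<'E'
from h import *
b=blocks(snap('top','top8')); go(.4599,-.3503,.12,66.7)
E
```

```text
t: 22.17
tcp_pos: [0.5654, 0.0381, 0.0345]
eef_rot: [0.002, 0.044, 0.999, 0.0]
wrist_force: [-0.3, -0.0, -0.8]
finger_gap: 0.0168
t: 22.83
tcp_pos: [0.5684, 0.0387, 0.1795]
eef_rot: [0.007, 0.044, 0.999, 0.0]
wrist_force: [0.5, -1.0, 0.4]
finger_gap: 0.0303
bar [437. 265.] [ 0.4602 -0.3503] h 0.0455 size [19. 60.] dir -22.5 [161.  99.  43.]
jog [-0.532 -1.945 -0.282] turn -0.203 from [0.5663 0.0387 0.1764] 85.0
```

Going for C.

```bash
python3 -m jog '[[[0,-0.97,0,0,0,-0.1],[0,-0.97,0,0,0,-0.2],[0,-0.97,0,0,0,-0.2],[0,-0.97,0,0,0,-0.2],[0,-0.97,0,0,0,-0.2],[0,-0.97,0,0,0,-0.2]]]' -0.1|grep -E 't:|tcp|gap';python3 -m jog '[[[-0.532,-0.975,0,0,0,0],[-0.532,-0.975,0,0,0,0],[-0.532,-0.975,0,0,0,0],[-0.532,-0.975,0,0,0,0],[-0.532,-0.975,0,0,0,0],[-0.532,-0.975,0,0,0,0],[-0.532,-0.975,-0.28,0,0,0],[-0.532,-0.975,-0.28,0,0,0],[-0.532,-0.975,-0.28,0,0,0],[-0.532,-0.975,-0.28,0,0,0]]]' |grep -E 't:|tcp|gap'; python3 -c "
from h import *
b=blocks(snap('top','top9')); D=(cloud(load('top9'))-OD)@RD; m=(D[...,2]>.03)&(D[...,2]<.06)&(abs(D[...,0])<.08)&(abs(D[...,1])<.08)
for h in (m&(D[...,0]<0),m&(D[...,0]>0)&(D[...,1]<0),m&(D[...,0]>0)&(D[...,1]>0)): print('in box',D[h].mean(0),np.percentile(D[h],[2,98],axis=0).round(3).tolist())
go(.4601,-.3503,.022,66.7)"
```

```text
t: 23.38
tcp_pos: [0.5623, -0.1603, 0.1708]
eef_rot: [-0.001, 0.202, 0.979, -0.001]
finger_gap: 0.0467
t: 24.22
tcp_pos: [0.4559, -0.3483, 0.1144]
eef_rot: [-0.002, 0.199, 0.98, 0.001]
finger_gap: 0.0467
in box [-0.03846305 -0.03930123  0.05102475] [[-0.067, -0.048, 0.046], [-0.01, -0.03, 0.059]]
in box [ 0.04031322 -0.03807611  0.050693  ] [[0.012, -0.047, 0.045], [0.069, -0.03, 0.057]]
in box [0.03869201 0.04094898 0.04976346] [[0.01, 0.032, 0.034], [0.068, 0.05, 0.057]]
jog [ 0.014 -0.005 -0.471] turn -0.004 from [ 0.4572 -0.3494  0.1161] 67.0
```

```bash
python3 -m jog '[[[0.014,-0.005,-0.3,0,0,0],[0.014,-0.005,-0.465,0,0,0],[0.014,-0.005,-0.465,0,0,0],[0.014,-0.005,-0.465,0,0,0],[0.014,-0.005,-0.465,0,0,0]]]' |grep -E 't:|tcp|wrist'; python3 -m jog '[[[0,0,0,0,0,0],[0,0,0,0,0,0],[0,0,0,0,0,0],[0,0,0,0,0,0],[0,0,0,0,0,0],[0,0,0,0,0,0]]]' 1|grep -E 'tcp|wrist|grip|gap'; python3 -m jog '[[[0,0,0.3,0,0,0],[0,0,0.7,0,0,0],[0,0,0.7,0,0,0],[0,0,0.7,0,0,0],[0,0,0.7,0,0,0],[0,0,0.7,0,0,0]]]'; python3 -c "
from h import *
go(*slot(-.04,.04)[:2],.029,85)"
```

```text
t: 24.68
tcp_pos: [0.4608, -0.3514, 0.0247]
eef_rot: [0.0, 0.199, 0.98, -0.0]
wrist_force: [0.7, -0.2, -0.8]
tcp_pos: [0.462, -0.3531, 0.0268]
wrist_force: [-0.8, 1.0, 7.1]
finger_gap: 0.0166
grip_force: 61.8
t: 25.68
tcp_pos: [0.4603, -0.3518, 0.1653]
eef_rot: [0.001, 0.199, 0.98, -0.001]
wrist_force: [-0.1, -0.2, -2.7]
finger_gap: 0.0166
grip_force: 60.7
jog [ 0.116  1.985 -0.681] turn 0.2 from [ 0.4603 -0.3518  0.1653] 67.0
```

```bash
python3 -m jog '[[[0.05,0.99,0,0,0,0.2],[0.05,0.99,0,0,0,0.2],[0.05,0.99,0,0,0,0.2],[0.05,0.99,0,0,0,0.2],[0.05,0.99,0,0,0,0.2],[0.05,0.99,0,0,0,0.2]]]' |grep -E 't:|tcp|gap'; python3 -m jog '[[[0.072,0.995,0,0,0,0],[0.072,0.995,0,0,0,0],[0.072,0.995,0,0,0,0],[0.072,0.995,0,0,0,0],[0.072,0.995,0,0,0,0],[0.072,0.995,0,0,0,0],[0.072,0.995,-0.2,0,0,0],[0.072,0.995,-0.2,0,0,0],[0.072,0.995,-0.2,0,0,0],[0.072,0.995,-0.2,0,0,0]]]' |grep -E 't:|tcp|wrist|gap'; python3 -c "
from h import *
go(*slot(-.04,.04)[:2],.029,85)"
```

```text
t: 26.18
tcp_pos: [0.4663, -0.1467, 0.1602]
eef_rot: [-0.004, 0.042, 0.999, 0.003]
finger_gap: 0.0168
t: 27.02
tcp_pos: [0.4834, 0.0449, 0.1228]
eef_rot: [-0.001, 0.044, 0.999, -0.0]
wrist_force: [0.7, -0.8, -1.2]
finger_gap: 0.0165
jog [ 0.001  0.002 -0.469] turn 0.001 from [0.4834 0.0449 0.1228] 84.9
```

```bash
python3 -m jog '[[[-0.003,0.002,-0.15,0,0,0],[-0.003,0.002,-0.3,0,0,0],[-0.003,0.002,-0.4,0,0,0],[-0.003,0.002,-0.445,0,0,0],[-0.003,0.002,-0.46,0,0,0],[-0.003,0.002,-0.46,0,0,0],[-0.003,0.002,-0.46,0,0,0]]]' |grep -E 't:|tcp|wrist|gap';  python3 -m jog '[[[0,0,0,0,0,0],[0,0,0,0,0,0],[0,0,0,0,0,0],[0,0,0.2,0,0,0],[0,0,0.6,0,0,0],[0,0,0.7,0,0,0],[0,0,0.7,0,0,0],[0,0,0.7,0,0,0]]]' 0.3|grep -E 't:|tcp|wrist|gap'; python3 -c "
from h import *
go(.715,-.015,.082,85)"
```

```text
t: 27.6
tcp_pos: [0.4858, 0.0455, 0.0334]
eef_rot: [0.002, 0.044, 0.999, 0.0]
wrist_force: [0.2, 0.4, -1.5]
finger_gap: 0.0164
t: 28.27
tcp_pos: [0.4885, 0.0462, 0.1778]
eef_rot: [0.006, 0.044, 0.999, 0.0]
wrist_force: [1.1, -0.2, -0.4]
finger_gap: 0.03
jog [ 1.133 -0.306 -0.479] turn 0.0 from [0.4885 0.0462 0.1778] 85.0
```

```bash
python3 -m jog '[[[0.4,-0.15,0.0,0,0,0],[1.0,-0.25,0,0,0,0],[1.0,-0.25,0,0,0,0],[1.0,-0.25,0,0,0,0],[1.0,-0.25,0,0,0,0],[1.0,-0.25,0,0,0,0],[1.0,-0.25,0,0,0,0],[1.0,-0.25,0,0,0,0]]]' 1|grep -E 't:|tcp|wrist|gap';  python3 -m jog '[[[0.13,-0.055,0,0,0,0],[0.13,-0.055,0,0,0,0],[0.13,-0.055,0,0,0,0]]]' |grep -E 't:|tcp|wrist|gap'
python3 - <<'E'
from h import *
go(.715,-.015,.082,85)
c=snap('top','top10'); D=(cloud(c)-OD)@RD; m=(D[...,2]>.03)&(D[...,2]<.065)&(abs(D[...,0])<.08)&(abs(D[...,1])<.08)
for sx in (-1,1):
  for sy in (-1,1):
    h=m&(D[...,0]*sx>0)&(D[...,1]*sy>0); print(sx,sy,h.sum(),D[h].mean(0).round(4),np.percentile(D[h],[2,98],axis=0).round(3).tolist())
w=snap('wrist','w10'); s=snap('scene','s10'); 
o=np.zeros((600,800,3),np.uint8); o[:480,:640]=s['image'][:,:,::-1]; a=cv2.resize(c['image'][195:290,260:365,::-1],(160,145)); o[:145,640:]=a; o[145:385,640:]=w['image'][::2,::2,::-1][:, :160]
cv2.imwrite('pics/crop3.png',o)
E
```

```text
t: 28.93
tcp_pos: [0.682, -0.0037, 0.1696]
eef_rot: [-0.002, 0.044, 0.999, 0.0]
wrist_force: [-0.1, 0.1, 0.2]
finger_gap: -0.0001
t: 29.18
tcp_pos: [0.7087, -0.0148, 0.1717]
eef_rot: [-0.0, 0.044, 0.999, 0.0]
wrist_force: [-0.9, 0.1, -0.5]
finger_gap: 0.0005
jog [ 0.032 -0.001 -0.448] turn 0.0 from [ 0.7087 -0.0148  0.1717] 85.0
-1 -1 1 [-0.0427 -0.0607  0.032 ] [[-0.043, -0.061, 0.032], [-0.043, -0.061, 0.032]]<stdin>:6: RuntimeWarning: Mean of empty slice.
  ret = um.true_divide(
Traceback (most recent call last):
IndexError: index -1 is out of bounds for axis 0 with size 0
```

Run:
```python
from h import *
c=snap('scene','s10'); D=(cloud(c)-OD)@RD; m=(D[...,2]>.046)&(D[...,2]<.06)&(abs(D[...,0])<.075)&(abs(D[...,1])<.075)
for sx in (-1,1):
  for sy in (-1,1):
    h=m&(D[...,0]*sx>0)&(D[...,1]*sy>0); print(sx,sy,h.sum(),D[h].mean(0).round(4) if h.any() else '')
cv2.imwrite('pics/s10c.png',cv2.resize(c['image'][170:420,170:490,::-1],(768,600)))
```

```text
-1 -1 138 [-0.0361 -0.0385  0.0507]
-1 1 152 [-0.0379  0.0427  0.0508]
1 -1 151 [ 0.0435 -0.0377  0.0507]
1 1 161 [0.0415 0.0421 0.0508]
```

View pics/s10c.png

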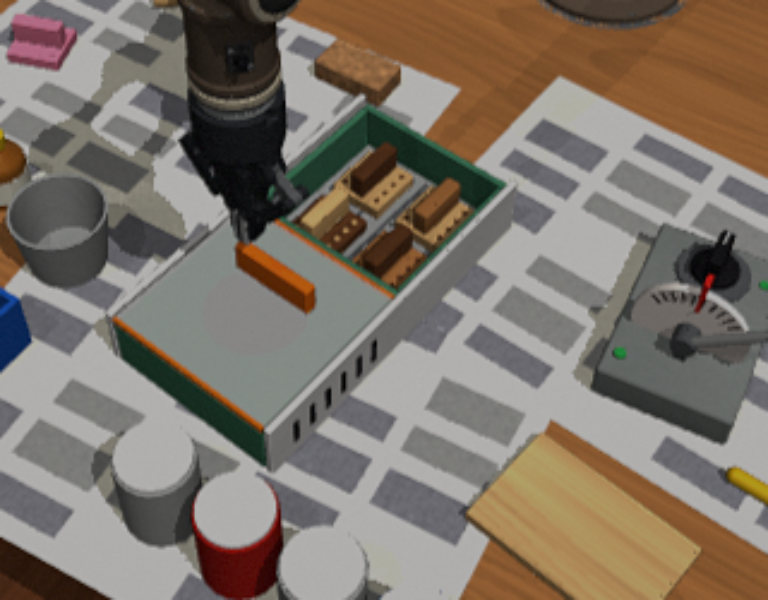

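All four blocks stand in the compartment, tops at 0.051. Now pushing the cover shut from the far side of the handle.

```bash
python3 -m jog '[[[0.035,0,0,0,0,0],[0.035,0,-0.2,0,0,0],[0.035,0,-0.44,0,0,0],[0.035,0,-0.44,0,0,0],[0.035,0,-0.44,0,0,0],[0.035,0,-0.44,0,0,0]]]'|grep -E 't:|tcp|wrist';  python3 -m jog '[[[-0.1,0.009,0,0,0,0],[-0.2,0.018,0,0,0,0],[-0.3,0.027,0,0,0,0],[-0.4,0.035,0,0,0,0],[-0.5,0.044,0,0,0,0],[-0.6,0.053,0,0,0,0],[-0.7,0.061,0,0,0,0],[-0.8,0.07,0,0,0,0],[-0.9,0.079,0,0,0,0],[-0.95,0.083,0,0,0,0],[-0.95,0.083,0,0,0,0],[-0.95,0.083,0,0,0,0]]]'|grep -E 't:|tcp|wrist'
```

```text
t: 29.78
tcp_pos: [0.7167, -0.0146, 0.0842]
eef_rot: [-0.0, 0.044, 0.999, 0.0]
wrist_force: [-0.1, -1.0, 0.7]
t: 30.78
tcp_pos: [0.5285, 0.0016, 0.0859]
eef_rot: [0.002, 0.044, 0.999, -0.0]
wrist_force: [-0.3, -0.1, 0.6]
```

```bash
python3 -m jog '[[[-0.05,0.004,0,0,0,0],[-0.09,0.008,0,0,0,0],[-0.09,0.008,0,0,0,0],[-0.09,0.008,0,0,0,0]]]'|grep -E 'tcp|wrist';  python3 -m jog '[[[-0.015,0.001,0,0,0,0],[-0.015,0.001,0,0,0,0]]]'|grep -E 'tcp|wrist';python3 -m jog '[[[-0.015,0.001,0,0,0,0],[-0.015,0.001,0,0,0,0]]]'|grep -E 'tcp|wrist'
```

```text
tcp_pos: [0.5078, 0.0034, 0.0834]
wrist_force: [0.6, 0.3, 0.8]
tcp_pos: [0.5068, 0.0034, 0.0835]
wrist_force: [4.8, 0.2, -3.1]
tcp_pos: [0.5069, 0.0034, 0.0841]
wrist_force: [10.3, -0.7, -7.0]
```

The cover is at its shut stop (10 N). I'll retreat and go above the knob.

```bash
python3 -m jog '[[[0.08,-0.006,0,0,0,0],[0.08,-0.006,0,0,0,0],[0.08,-0.006,0.3,0,0,0],[0.08,-0.006,0.85,0,0,0],[0.0,0.3,0.85,0,0,0.1],[-0.3,0.8,0.85,0,0,0.135],[-0.48,0.9,0.85,0,0,0.135],[-0.48,0.9,0.85,0,0,0.135],[-0.48,0.9,0.85,0,0,0.135],[-0.48,0.9,0.85,0,0,0.135],[-0.48,0.9,0.85,0,0,0.135],[-0.48,0.9,0.85,0,0,0.135]]]' -1|grep -E 't:|tcp'; python3 -m jog '[[[0,0.67,0,0,0,0],[0,0.67,0,0,0,0],[0,0.67,0,0,0,0],[0,0.67,0,0,0,0],[0,0.67,0,0,0,0],[0,0.67,0,0,0,0]]]'|grep -E 't:|tcp'
python3 - <<'E'
from h import *
w=snap('wrist','w11'); c=snap('top','top11'); P=cloud(c);x,y,z=[P[...,i] for i in range(3)]
hsv=cv2.cvtColor(c['image'],cv2.COLOR_RGB2HSV); H,S,V=[hsv[...,i].astype(int) for i in range(3)]
o=(H>5)&(H<16)&(S>170)&(V>100)&(z>.085)&(z<.12)&(x>.3)&(x<.8)&(abs(y)<.12); D=(P[o]-OD)@RD; print('handle',D.mean(0))
C=(cloud(w)-OC)@RC; m=(C[...,2]>.074)&(C[...,2]<.09)&(np.hypot(C[...,0]+.055,C[...,1])<.035); p=C[m]; print('knob top',len(p),p.mean(0),np.median(p[:,2]),cv2.minAreaRect(p[:,:2].astype(np.float32)*1000))
d=(C[...,2]>.05)&(C[...,2]<.058)&(np.hypot(C[...,0]+.055,C[...,1])<.035);print('disc',cv2.minEnclosingCircle(C[d][:,:2].astype(np.float32)*1000))
print(tool())
E
```

```text
t: 32.45
tcp_pos: [0.405, 0.1843, 0.2536]
eef_rot: [-0.001, -0.064, 0.998, -0.0]
t: 32.95
tcp_pos: [0.4065, 0.3162, 0.2523]
eef_rot: [-0.001, -0.062, 0.998, -0.001]
handle [-0.03186621 -0.00085071  0.09991295]
knob top 930 [-0.05732012  0.00028729  0.08350011] 0.08373167313361257 ((-56.187347412109375, 0.2627902030944824), (13.969614028930664, 45.04907989501953), 87.79124450683594)
disc ((-55.80007553100586, 0.23122401535511017), 23.953582763671875)
(array([0.40665306, 0.31555257, 0.25276795]), np.float64(97.04259815298563))
```

View pics/w11.png

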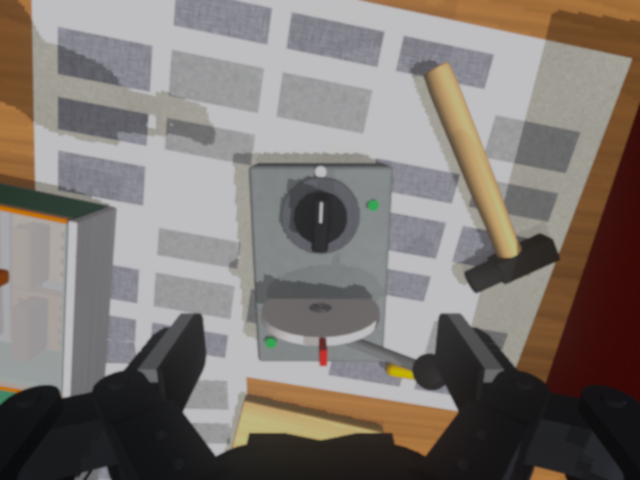

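Cover handle reads dryer x=-32, so it is shut. The knob is at console (-56,0), bar 2° clockwise of the console's x, top at 0.0837. Grasping it.

```bash
python3 -m jog '[[[0.012,0.006,0,0,0,-0.022],[0.012,0.006,-0.3,0,0,-0.022],[0.012,0.006,-0.6,0,0,-0.022],[0.012,0.006,-0.8,0,0,-0.022],[0.012,0.006,-0.93,0,0,-0.022],[0.012,0.006,-0.93,0,0,-0.022],[0.012,0.006,-0.93,0,0,-0.022],[0.012,0.006,-0.93,0,0,-0.022]]]' -0.1; python3 -c "
from h import *
go(.4091,.3167,.063,95)"
```

```text
t: 33.72
tcp_pos: [0.4085, 0.3168, 0.0668]
eef_rot: [-0.001, -0.044, 0.999, -0.001]
wrist_force: [1.0, 0.2, -0.2]
finger_gap: 0.0469
grip_force: 0.0
jog [ 0.003 -0.001 -0.019] turn -0.001 from [0.4085 0.3168 0.0668] 95.1
```

```bash
python3 -m jog '[[[0.003,0,-0.012,0,0,0],[0.003,0,-0.012,0,0,0],[0.003,0,-0.012,0,0,0],[0.003,0,-0.012,0,0,0],[0.003,0,-0.012,0,0,0],[0.003,0,-0.012,0,0,0]]]' 1; python3 -m jog '[[[0,0,0,0,0,-0.07],[0,0,0,0,0,-0.14],[0,0,0,0,0,-0.21],[0,0,0,0,0,-0.28],[0,0,0,0,0,-0.35],[0,0,0,0,0,-0.42],[0,0,0,0,0,-0.48],[0,0,0,0,0,-0.54],[0,0,0,0,0,-0.6],[0,0,0,0,0,-0.6],[0,0,0,0,0,-0.6]]]'; python3 -c "
from h import *
print(tool()[1], robot.state()['ft_torque'],robot.state()['q'])"
```

```text
t: 34.22
tcp_pos: [0.412, 0.3167, 0.068]
eef_rot: [0.002, -0.047, 0.999, -0.002]
wrist_force: [2.6, -11.0, 7.4]
finger_gap: 0.0124
grip_force: 61.1
t: 35.13
tcp_pos: [0.4112, 0.3146, 0.0679]
eef_rot: [0.003, 0.412, 0.911, -0.003]
wrist_force: [1.4, -15.6, 10.6]
finger_gap: 0.0126
grip_force: 61.7
41.35257882042087 [-2.75143015 -0.1798796  -0.099118  ] [ 0.57389074  0.33016202  1.98891043 -0.01081038  0.82560504 -0.14052049]
```

```bash
python3 -m jog '[[[0,-0.005,0,0,0,-0.07],[0,-0.008,0,0,0,-0.14],[0,-0.008,0,0,0,-0.19],[0,-0.008,0,0,0,-0.19],[0,-0.008,0,0,0,-0.19]]]'; python3 -c "
from h import *
print(tool()[1], robot.state()['ft_torque'])"
```

```text
t: 35.55
tcp_pos: [0.4106, 0.3142, 0.068]
eef_rot: [0.002, 0.543, 0.839, -0.002]
wrist_force: [-0.4, -13.7, 11.5]
finger_gap: 0.0122
grip_force: 61.7
24.15496792234365 [-2.20826919  0.03733234 -0.20687408]
```

```bash
python3 -m jog '[[[0,0,0,0,0,0],[0,0,0,0,0,0],[0,0,0,0,0,0],[0,0,0.2,0,0,0],[0,0,0.6,0,0,0],[0,0,0.9,0,0,0],[0,0,0.9,0,0,0.4],[0,0,0.9,0,0,0.81],[0,0,0.9,0,0,0.81],[0,0,0.9,0,0,0.81],[0,0,0.9,0,0,0.81],[0,0,0.9,0,0,0.81]]]' 0|grep -E 't:|tcp'; python3 -m jog '[[[0,0,0,0,0,0.4],[0,0,0,0,0,0.4],[0,0,0,0,0,0.4],[0,0,0,0,0,0.4]]]' 1|grep tcp;python3 - <<'E'
from h import *
w=snap('wrist','w12'); C=(cloud(w)-OC)@RC; m=(C[...,2]>.074)&(C[...,2]<.09)&(np.hypot(C[...,0]+.055,C[...,1])<.035); p=C[m]; print('knob top',len(p),cv2.minAreaRect(p[:,:2].astype(np.float32)*1000))
print(tool()); go(*fromC([.053,.14,.25]),97)
E
```

```text
t: 36.55
tcp_pos: [0.4098, 0.318, 0.2462]
eef_rot: [0.001, 0.196, 0.981, 0.001]
tcp_pos: [0.4097, 0.3179, 0.2458]
knob top 1045 ((-55.6808967590332, 0.1975078582763672), (14.497092247009277, 45.53819274902344), 15.346683502197266)
(array([0.40970975, 0.31791087, 0.24585187]), np.float64(96.29167730330119))
jog [0.448 0.756 0.021] turn 0.008 from [0.4097 0.3179 0.2459] 96.3
```

The knob bar has turned to 1.30 rad, so it has clicked. Now to the +y side of the lever.

```bash
python3 -m jog '[[[0.1,0.756,0,0,0,0.01],[0.1,0.756,0,0,0,0.01],[0.1,0.756,0,0,0,0.01],[0.1,0.756,0,0,0,0.01],[0.448,0.756,0,0,0,0.01],[0.448,0.756,0,0,0,0.01],[0.448,0.756,0,0,0,0.01],[0.448,0.756,-0.3,0,0,0.01],[0.448,0.756,-0.6,0,0,0.01],[0.448,0.756,-0.6,0,0,0.01],[0.448,0.756,-0.6,0,0,0.01],[0.448,0.756,-0.6,0,0,0.01]]]'
python3 - <<'E'
from h import *
print(toC(tool()[0]),tool())
for q in (.0,.2,.4,.6,.75,.8,.85,.875): a=.9-q; go(*fromC([.053,.11*np.sin(a)+.0285,.06+.11*np.cos(a)-.012]),97)
E
```

```text
t: 37.93
tcp_pos: [0.4969, 0.4671, 0.1226]
eef_rot: [-0.003, -0.057, 0.998, -0.002]
wrist_force: [0.5, 1.4, 2.1]
finger_gap: 0.0002
grip_force: 0.0
[0.05030479 0.138386   0.12255901] (array([0.49693843, 0.46712801, 0.12255901]), np.float64(96.51402233478943))
jog [ 0.028 -0.116 -0.031] turn 0.005 from [0.4969 0.4671 0.1226] 96.5
jog [ 0.038 -0.192  0.048] turn 0.005 from [0.4969 0.4671 0.1226] 96.5
jog [ 0.049 -0.282  0.11 ] turn 0.005 from [0.4969 0.4671 0.1226] 96.5
jog [ 0.062 -0.382  0.153] turn 0.005 from [0.4969 0.4671 0.1226] 96.5
jog [ 0.072 -0.462  0.171] turn 0.005 from [0.4969 0.4671 0.1226] 96.5
jog [ 0.076 -0.489  0.174] turn 0.005 from [0.4969 0.4671 0.1226] 96.5
jog [ 0.079 -0.516  0.177] turn 0.005 from [0.4969 0.4671 0.1226] 96.5
jog [ 0.081 -0.53   0.177] turn 0.005 from [0.4969 0.4671 0.1226] 96.5
```

```bash
python3 -m jog '[[[0.028,-0.116,-0.02,0,0,0],[0.033,-0.15,0.0,0,0,0],[0.038,-0.192,0.048,0,0,0],[0.044,-0.237,0.08,0,0,0],[0.049,-0.282,0.11,0,0,0],[0.055,-0.332,0.13,0,0,0],[0.062,-0.382,0.153,0,0,0],[0.067,-0.42,0.16,0,0,0],[0.07,-0.45,0.17,0,0,0],[0.07,-0.45,0.17,0,0,0],[0.07,-0.45,0.17,0,0,0]]]'
python3 - <<'E'
from h import *
print(toC(tool()[0]))
c=snap('scene','s13'); snap('top','top13')
cv2.imwrite('pics/s13c.png',cv2.resize(c['image'][235:355,400:520,::-1],(600,600),interpolation=cv2.INTER_CUBIC))
for q in (.7,.75,.8): a=.9-q; print(q,np.round(proj(c,fromC([.05,.11*np.sin(a),.06+.11*np.cos(a)])),1))
E
```

```text
t: 38.85
tcp_pos: [0.5156, 0.3853, 0.1704]
eef_rot: [0.005, -0.056, 0.998, 0.008]
wrist_force: [-8.4, 7.6, 22.2]
finger_gap: 0.0002
grip_force: 11.0
[0.05848342 0.05489761 0.1703986 ]
0.7 [475.4 286.1]
0.75 [472.8 284.9]
0.8 [470.3 283.7]
```

View pics/s13c.png

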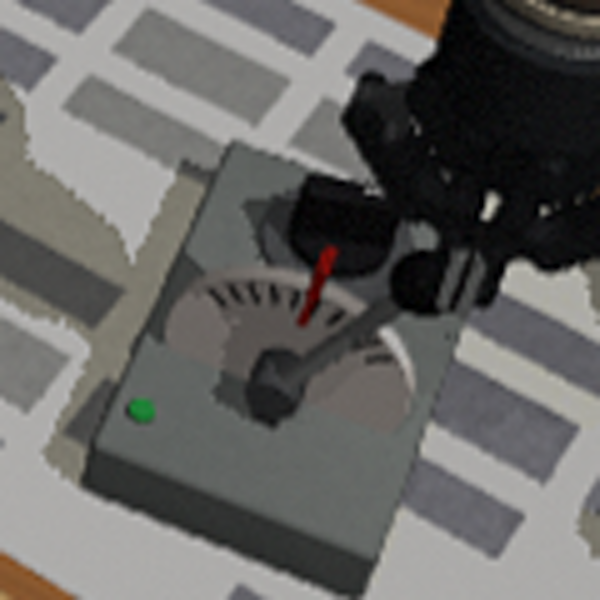

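The ball is at about (484,291), q≈0.55, and the fingertip is riding too high on it. I'll back off, lower and push again below the ball's centre.

```bash
python3 -m jog '[[[-0.025,0.2,0,0,0,0],[-0.025,0.2,0,0,0,0],[-0.025,0.2,0,0,0,0],[-0.025,0.2,-0.05,0,0,0],[-0.025,0.2,-0.05,0,0,0],[-0.025,0.2,-0.05,0,0,0]]]'
python3 - <<'E'
from h import *
print(toC(tool()[0]),tool()[1])
for q in (.55,.7,.8,.85,.875): a=.9-q; print(q); go(*fromC([.051,.11*np.sin(a)+.0285,.06+.11*np.cos(a)-.02]),97)
w=snap('wrist','w13'); c=load('s13')
cv2.imwrite('pics/w13c.png',w['image'][:,:,::-1])
E
```

```text
t: 39.45
tcp_pos: [0.5075, 0.4167, 0.1477]
eef_rot: [-0.001, -0.057, 0.998, -0.001]
wrist_force: [-0.5, -0.0, -0.4]
finger_gap: -0.0
grip_force: 0.0
[0.05441434 0.0870029  0.14772212] 96.52249136339807
0.55
jog [-0.004 -0.105 -0.022] turn 0.005 from [0.5075 0.4167 0.1477] 96.5
0.7
jog [ 0.006 -0.184  0.   ] turn 0.005 from [0.5075 0.4167 0.1477] 96.5
0.8
jog [ 0.013 -0.238  0.009] turn 0.005 from [0.5075 0.4167 0.1477] 96.5
0.85
jog [ 0.017 -0.265  0.011] turn 0.005 from [0.5075 0.4167 0.1477] 96.5
0.875
jog [ 0.018 -0.279  0.011] turn 0.005 from [0.5075 0.4167 0.1477] 96.5
```

View pics/w13c.png

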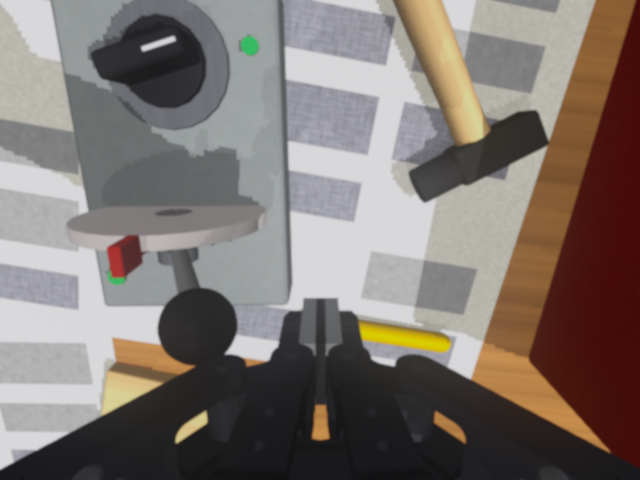

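The fingertips are only about 13 mm wide together, so the contact offset is about 20 mm. I'll push lower, then look.

```bash
python3 -m jog '[[[0,-0.05,-0.022,0,0,0],[0,-0.1,-0.022,0,0,0],[0.003,-0.14,-0.02,0,0,0],[0.006,-0.17,-0.01,0,0,0],[0.01,-0.2,-0.005,0,0,0],[0.012,-0.22,0,0,0,0],[0.015,-0.24,0.003,0,0,0],[0.017,-0.26,0.006,0,0,0],[0.018,-0.27,0.008,0,0,0],[0.018,-0.27,0.008,0,0,0],[0.018,-0.27,0.008,0,0,0]]]'
cat >> h.py <<'E'
def lever(c,lo=40):
    # ball by Hough in an enlarged patch around the expected arc
    u0,v0=proj(c,fromC([.05,.02,.167])); x0,y0=int(u0)-30,int(v0)-30
    g=cv2.cvtColor(cv2.resize(c['image'][y0:y0+60,x0:x0+60],(480,480),interpolation=cv2.INTER_CUBIC),cv2.COLOR_RGB2GRAY)
    for q in (.6,.65,.7,.75,.8,.85,.9,.95):
        a=.9-q; print(q,np.round(proj(c,fromC([.05,.11*np.sin(a),.06+.11*np.cos(a)])),1),end=' ')
    print(x0,y0); return g,x0,y0
E
python3 - <<'E'
from h import *
print(toC(tool()[0]))
c=snap('scene','s14'); g,x0,y0=lever(c); cv2.imwrite('pics/s14c.png',cv2.cvtColor(cv2.resize(c['image'][y0:y0+60,x0:x0+60],(600,600),interpolation=cv2.INTER_CUBIC),cv2.COLOR_RGB2BGR))
E
```

```text
t: 40.42
tcp_pos: [0.5116, 0.3639, 0.1504]
eef_rot: [-0.0, -0.057, 0.998, -0.001]
wrist_force: [-0.1, -0.8, 0.0]
finger_gap: -0.0001
grip_force: 0.0
[0.05185227 0.03408372 0.15044066]
0.6 [480.2 288.8] 0.65 [477.8 287.4] 0.7 [475.4 286.1] 0.75 [472.8 284.9] 0.8 [470.3 283.7] 0.85 [467.7 282.6] 0.9 [465.1 281.6] 0.95 [462.5 280.6] 444 256
```

View pics/s14c.png

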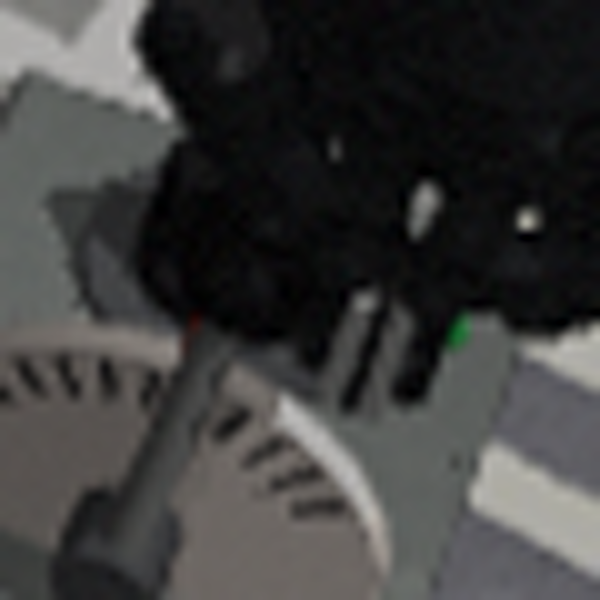

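The lever is near the pointer but hidden by the gripper. I'll back off for a clear view.

```bash
python3 -m jog '[[[-0.025,0.2,0,0,0,0],[-0.05,0.4,0,0,0,0],[-0.05,0.4,0,0,0,0],[-0.07,0.55,0.3,0,0,0],[-0.1,0.7,0.7,0,0,0],[-0.1,0.7,0.7,0,0,0],[-0.1,0.7,0.7,0,0,0],[-0.1,0.7,0.7,0,0,0],[-0.1,0.7,0.7,0,0,0]]]'|grep -E 'tcp'
cat >> h.py <<'E'
def leverq(c):
    C=(cloud(c)-OC)@RC; m=mask(c,'black')&(abs(C[...,0]-.05)<.025)&(C[...,2]>.125)&(C[...,2]<.2)&(abs(C[...,1])<.1)
    n,l,st,ce=cv2.connectedComponentsWithStats(m.astype(np.uint8)); i=1+st[1:,4].argmax(); p=C[l==i]
    # sphere of radius 14 mm fitted to the surface points
    from scipy.optimize import least_squares
    r=least_squares(lambda s:np.linalg.norm(p-s,axis=1)-.014,p.mean(0)-[0,0,.008],loss='soft_l1',f_scale=.002).x
    (u,v),rad=cv2.minEnclosingCircle(np.argwhere(l==i)[:,::-1].astype(np.float32))
    print('ball',st[i],'sphere',r.round(4),'q',(.9-np.arctan2(r[1],r[2]-.06)).round(3),'len',np.hypot(r[1],r[2]-.06).round(4),'px',u,v,rad)
    qs=np.arange(.3,1.3,.005); d=[np.hypot(*(np.array(proj(c,fromC([.05,.11*np.sin(.9-q),.06+.11*np.cos(.9-q)])))-[u,v])) for q in qs]; print('  arc match q',qs[np.argmin(d)].round(3),min(d))
    rd=mask(c,'red')&(abs(C[...,0]-.032)<.03)&(abs(C[...,1])<.09)&(C[...,2]>.05)&(C[...,2]<.15); k=np.argwhere(rd)[:,::-1]; p=C[rd]; t=p[np.hypot(p[:,1],p[:,2]-.06)>.06] if len(p) else p
    print('  red',len(k),'depth q',(.9-np.arctan2(np.median(t[:,1]),np.median(t[:,2])-.06)).round(3) if len(t) else '')
    if len(k)>5:
        p=np.array([onxc(c,a,b,.03) for a,b in k])-[0,0,.06]; rr=np.hypot(p[:,1],p[:,2]); o=rr>.05; print('  red ray q',np.median(.9-np.arctan2(p[o,1],p[o,2])).round(3), 'y mean',p[o].mean(0).round(4))
E
python3 - <<'E'
from h import *
for n in ('scene','top','wrist'):
    c=snap(n,n+'15'); print(n)
    try: leverq(c)
    except Exception as e: print(e)
c=load('scene15'); _,x0,y0=lever(c); cv2.imwrite('pics/s15c.png',cv2.resize(c['image'][y0-10:y0+60,x0-10:x0+60,::-1],(600,600),interpolation=cv2.INTER_CUBIC))
E
```

```text
tcp_pos: [0.4923, 0.5058, 0.2934]
scene
ball [461 276  15  21 167] sphere [0.0496 0.0068 0.1688] q 0.838 len 0.109 px 466.5 286.5 10.977349281311035
  arc match q 0.845 4.087666379753389
  red 0 depth q 
top
ball [169 234  12  11  91] sphere [0.0492 0.0078 0.169 ] q 0.828 len 0.1093 px 174.5 238.5 6.041623115539551
  arc match q 0.865 0.23197004789590064
  red 12 depth q 0.874
  red ray q 0.966 y mean [ 0.03   -0.0074  0.1094]
wrist
attempt to get argmax of an empty sequence
0.6 [480.2 288.8] 0.65 [477.8 287.4] 0.7 [475.4 286.1] 0.75 [472.8 284.9] 0.8 [470.3 283.7] 0.85 [467.7 282.6] 0.9 [465.1 281.6] 0.95 [462.5 280.6] 444 256
```

View pics/s15c.png

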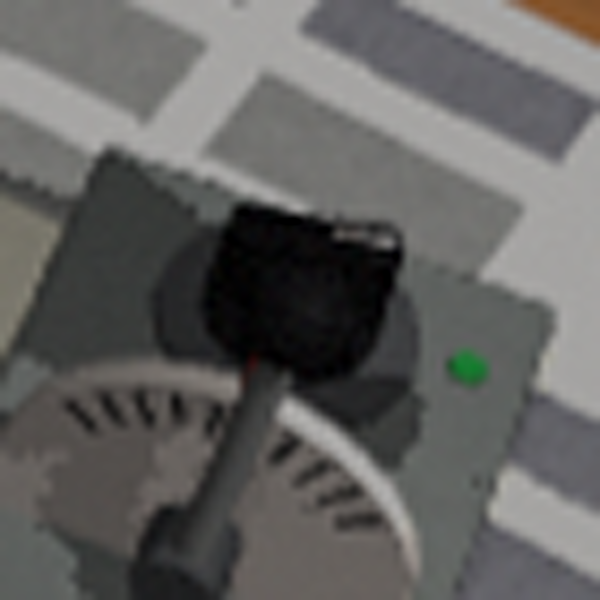

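Lever at about 0.84, pointer at about 0.875. I'll cross-check the pointer and the method's bias on earlier pictures.

Run:
```python
from h import *
for n in ('top0','scene0','top1','scene1','w1','w2','w11','w12','w13'):
    c=load(n); C=(cloud(c)-OC)@RC
    rd=mask(c,'red')&(abs(C[...,0]-.03)<.02)&(abs(C[...,1])<.06)&(C[...,2]>.06)&(C[...,2]<.15)
    p=C[rd]
    if len(p)<4: print(n,len(p)); continue
    rr=np.hypot(p[:,1],p[:,2]-.06); p=p[rr>.055]; print(n,len(p),np.median(p,0).round(4),'q',np.median(.9-np.arctan2(p[:,1],p[:,2]-.06)).round(3))
```

```text
top0 11 [0.0323 0.0011 0.1356] q 0.884
scene0 11 [0.033  0.0021 0.1348] q 0.872
top1 14 [0.0326 0.0012 0.133 ] q 0.884
scene1 24 [0.0392 0.0016 0.1327] q 0.875
w1 108 [0.0316 0.0015 0.1359] q 0.88
w2 123 [0.0319 0.0027 0.1359] q 0.864
w11 99 [0.0313 0.0021 0.1359] q 0.872
w12 0
w13 429 [0.0317 0.003  0.1358] q 0.86
```

```bash
python3 -m jog '[[[-0.43,-0.1,0,0,0,0],[-0.43,-0.1,0,0,0,0],[-0.43,-0.1,0,0,0,0],[-0.43,-0.9,0,0,0,0],[-0.43,-0.9,0,0,0,0],[-0.43,-0.9,0,0,0,0],[-0.43,-0.9,0,0,0,0],[-0.43,-0.9,0,0,0,0]]]'|grep -E 'tcp'
python3 - <<'E'
from h import *
for n in ('wrist','scene','top'):
    c=snap(n,n+'16'); print(n)
    try: leverq(c)
    except Exception as e: print(e)
E
```

```text
tcp_pos: [0.4041, 0.3179, 0.2882]
wrist
attempt to get argmax of an empty sequence
scene
ball [462 276  14  16 160] sphere [0.0494 0.0063 0.1688] q 0.843 len 0.109 px 467.5 284.0 8.321758270263672
  arc match q 0.845 1.3957771584753846
  red 0 depth q 
top
ball [169 234  13  11  93] sphere [0.0499 0.0078 0.1686] q 0.829 len 0.1088 px 174.86619567871094 238.8943634033203 6.232752323150635
  arc match q 0.87 0.6590748058759138
  red 12 depth q 0.887
  red ray q 0.966 y mean [ 0.03   -0.0074  0.1094]
```

Run:
```python
from h import *
from scipy.optimize import least_squares
for n in ('wrist16','top16','scene16','w1'):
    c=load(n); C=(cloud(c)-OC)@RC; m=(abs(C[...,0]-.05)<.022)&(abs(C[...,1]-.012)<.035)&(C[...,2]>.152)&(C[...,2]<.2); p=C[m]
    if len(p)<10: print(n,len(p)); continue
    r=least_squares(lambda s:np.linalg.norm(p-s,axis=1)-.014,p.mean(0)-[0,0,.008],loss='soft_l1',f_scale=.002).x; print(n,len(p),r.round(4),'q',(.9-np.arctan2(r[1],r[2]-.06)).round(3))
    rd=mask(c,'red')&(abs(C[...,0]-.03)<.02)&(abs(C[...,1])<.06)&(C[...,2]>.115)&(C[...,2]<.15); p=C[rd]
    if len(p): print('  red',len(p),(.9-np.arctan2(np.median(p[:,1]),np.median(p[:,2])-.06)).round(3))
```

```text
wrist16 0
top16 101 [0.0499 0.0083 0.1693] q 0.824
  red 12 0.887
scene16 157 [0.0494 0.0063 0.169 ] q 0.842
w1 1198 [0.0494 0.0274 0.1665] q 0.648
  red 108 0.88
```

The lever reads 0.03 to 0.06 short, so I'll give it a nudge of about 4.5 mm, back along the same path.

```bash
python3 -m jog '[[[0.0,0.8,0,0,0,0],[0,0.9,0,0,0,0],[0,0.9,0,0,0,0],[0,0.9,0,0,0,0],[0.2,0.9,0,0,0,0],[0.43,0.9,0,0,0,0],[0.43,0.9,0,0,0,0],[0.43,0.9,-0.4,0,0,0],[0.43,0.9,-0.7,0,0,0],[0.43,0.9,-0.7,0,0,0],[0.43,0.9,-0.7,0,0,0]]]'|grep -E 'tcp'; python3 -c "
from h import *
print(toC(tool()[0])); go(*fromC([.052,.0296,.1500]),97)"
```

```text
tcp_pos: [0.4875, 0.5019, 0.1418]
[0.04529331 0.17409539 0.14177325]
jog [ 0.124 -0.712  0.041] turn 0.004 from [0.4875 0.5019 0.1418] 96.6
```

```bash
python3 -m jog '[[[0.06,-0.2,0.02,0,0,0],[0.1,-0.4,0.02,0,0,0],[0.1,-0.55,0.02,0,0,0],[0.1,-0.62,0.02,0,0,0],[0.102,-0.66,0.02,0,0,0],[0.103,-0.69,0.01,0,0,0],[0.103,-0.71,0.005,0,0,0],[0.104,-0.722,0.0,0,0,0],[0.104,-0.722,0,0,0,0],[0.104,-0.722,0,0,0,0]]]'; python3 -c "
from h import *
print(toC(tool()[0]))"; python3 -m jog '[[[-0.025,0.2,0,0,0,0],[-0.05,0.4,0,0,0,0],[-0.05,0.4,0,0,0,0],[-0.07,0.55,0.3,0,0,0],[-0.1,0.7,0.7,0,0,0],[-0.1,0.7,0.7,0,0,0],[-0.1,0.7,0.7,0,0,0],[-0.1,0.7,0.7,0,0,0],[-0.1,0.7,0.7,0,0,0]]]'|grep -E 'tcp'
python3 - <<'E'
from h import *
from scipy.optimize import least_squares
for n in ('top','scene','wrist'):
    c=snap(n,n+'17'); C=(cloud(c)-OC)@RC; m=(abs(C[...,0]-.05)<.022)&(abs(C[...,1]-.006)<.035)&(C[...,2]>.152)&(C[...,2]<.2); p=C[m]
    if len(p)<10: print(n,len(p)); continue
    r=least_squares(lambda s:np.linalg.norm(p-s,axis=1)-.014,p.mean(0)-[0,0,.008],loss='soft_l1',f_scale=.002).x; print(n,len(p),r.round(4),'q',(.9-np.arctan2(r[1],r[2]-.06)).round(3))
    rd=mask(c,'red')&(abs(C[...,0]-.03)<.02)&(abs(C[...,1])<.06)&(C[...,2]>.115)&(C[...,2]<.15); p=C[rd]
    if len(p): print('  red',len(p),(.9-np.arctan2(np.median(p[:,1]),np.median(p[:,2])-.06)).round(3))
E
```

```text
t: 43.93
tcp_pos: [0.5128, 0.3613, 0.1511]
eef_rot: [0.0, -0.058, 0.998, 0.0]
wrist_force: [0.3, 1.4, 0.3]
finger_gap: -0.0001
grip_force: 0.5
[0.05270392 0.03143402 0.15114805]
tcp_pos: [0.493, 0.5021, 0.2938]
top 101 [0.0488 0.0056 0.1699] q 0.849
  red 11 0.881
scene 153 [0.0493 0.0041 0.1695] q 0.863
wrist 1479 [0.0494 0.0044 0.17  ] q 0.86
  red 252 0.835
```

Lever ≈0.857 against pointer ≈0.87, well within 0.09. One last overall look before handing in.

View pics/scene17.png

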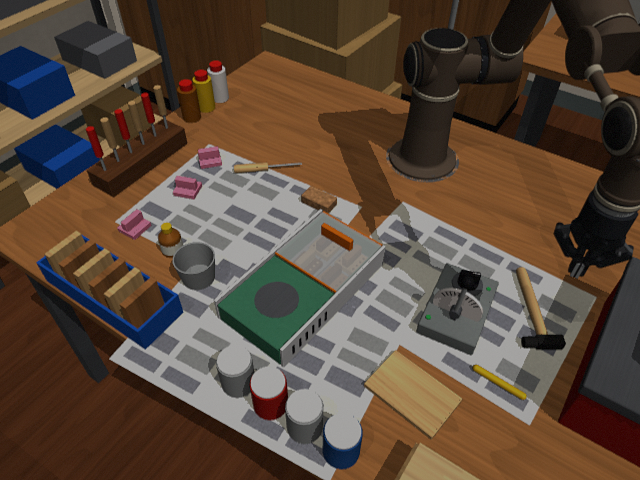

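The cover is shut at (336,236) with the blocks visible under it, the lever stands upright at (468,280), and the bystanders haven't moved.

```bash
python3 -c "
from bench import robot
print(robot.close_job())"
```

```text
the job is handed in; nothing more can be done
None
```

I handed the job in at about 45 s of the 210 s: four blocks upright in the dryer, cover shut, timer clicked (about 1.30 rad), and the air lever let go at about 0.86 rad against the red pointer's 0.87; no score came back.

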